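Change the bench mount over from filing pin to stake block and load the stakes

ROBOT

A 6-joint arm with a two-finger parallel gripper is mounted at the origin on a cart in front of the work surface, level with it; the furniture and walls round the work are solid. World frame = base frame: x ahead of the robot, y to its left, z up, the work surface at z = 0. Lengths are in m, angles in rad, forces in N, time in s.
With the tool pointing down it reaches from about 0.35 to 0.975 m from the base axis. Payload 4.9 kg.
Tool frame: the origin (TCP) lies between the finger pads, 19 mm behind the fingertips; this is the grasp point; z points along the fingers, y is the line along which they close (so a half turn about z gives the same grasp; the last joint's range is limited). The gripper opens to 85 mm and grips with 20 to 120 N. Pads are 22 mm wide; open, the fingers measure 114 mm over their backs; the gripper's body (76 mm by 85 mm) begins 54 mm behind the grasp point. The pads swing forward as they close: fully open they stand 13 mm farther back than shut.
Start: joints at [1.192, 0.053, 1.613, -0, 1.476, -0.119], TCP at [0.161, 0.604, 0.25] pointing down, gripper open.
Joint ranges: [-3.01, 3.01], [-1.01, 2.22], [0.06, 2.58], [-1.02, 4.17], [0.09, 2.62], [-3.14, 3.14]. Speed limits (rad/s): [2.57, 2.57, 3.14, 3.14, 3.14, 3.14].

INTERFACE

Orientations are given as a rotation vector (axis times angle).
In Python, from station import ctrl gives the robot as it stands. The module is installed in compiled form; this text tells all that it offers.
- The arm moves only by the shell command python3 -m handwheel 'ROWS' [OPENING] [FORCE]. ROWS is JSON, a list of rows, each a list of 2 entries, a list of its own where there are three numbers: the shift along the tool's x, y, z in cm, then the turn, a rotation vector about the tool's x, y, z in rad. In form: [[[tx, ty, tz], [ax, ay, az]], ...]. A call has 1 to 5 rows; each row is the pose to reach, as a shift and turn from the pose commanded when the call began, along the tool's axes at that moment; what a row does not reach only later rows make up. A row lasts 1/8 s, in which the tool goes at most 62.5 mm and 10.7 degrees, less where a joint would pass 70% of its speed; a pose out of reach is approached as far as the arm can. A call with a gripper value outside its range is refused whole. OPENING is the gripper's target within -1 to 1 (shut at 1, half-way at 0, fully open at -1), set as the call begins (- or left out, the last holds). The fingers move at their own pace and stop on an object; FORCE is the grip in N (left out, the last holds). Time passes only in rows, so rows that repeat a pose let the fingers close. It gives the time, the measured TCP pose, the force, the opening and the grip force at its end, in the units of the state.
- ctrl.get_obs(): the state, without advancing time (a new reading comes with each control period).
- ctrl.get_image(name): name is "scene" or "top"; returns the picture (384x512x3 uint8, blue, green, red); there is no depth.
- ctrl.calibration(name): a dict with "fx", "fy", "cx", "cy" (pixels), "R" (3x3) and "t" (3): a world point X has camera coordinates R X + t. Camera axes: x right, y down, z forward; pixel columns grow to the right and rows downward; lengths in m; the calibration is good to about 2 mm. A picture is of the moment at which its call begins. calibration takes no time and is no camera call.
- ctrl.finish_job(): hands the job in; it is judged then, once.
Trained networks look in the newest picture that a camera, given by its name, has taken for a name from the list of things; names that differ only in an ending like _2 or _b are one class to them, and where a whole thing is asked for, a point or a joint stands for the part that bears it (a point fixed in the world has none). Each returns a list of dicts, best first, with "score" (0 to 1); they miss things now and then, are a little off and sometimes report something else, mostly with a low value. They report only what shows in the picture. A call takes as long as a camera call. They do not tell look-alikes from the thing itself.
- ctrl.look_for(camera, query): "position" ([column, row] in pixels, amid what is visible of it).
- ctrl.landmark_of(camera, query): "position" ([column, row] in pixels: a listed point, or the origin of a listed thing).
The state is a dict: "t": time; "q": joint angles; "dq": joint speeds; "effort": joint torques, N m; "tool_pos": TCP position; "tool_rot": TCP orientation; "contact_force": force on the tool from outside, world axes, zero at the start; "wrist_torque": the same for the moment, N m; "opening": finger opening in m; "grip_force": force on a finger pad.
Only numpy, scipy, OpenCV 4.12 (cv2) and the standard library are available. Lean on these libraries where they do the work, as an engineer would, in place of code of your own. Each camera call takes 0.05 s, during which the arm holds its last target. There are 200 camera calls.

TASK

Change the quick-change mount over for forming: slide the wooden filing pin off the rail and stand it upright on the bench clear of the mounting plate, then slide the aluminium stake block onto the rail until it clicks home. Plug every stake that is in the rack fully home into the block, any socket, and close each socket left over with a red blanking plug, pressed home too, so that no filings are lost in it. Leave the other tools where they lie.

Things in the scene. Friction and masses are not known exactly. Their poses are not given: they have to be found in the camera images.
- rail_plate: Dark steel mounting plate screwed to the bench, 156 (x) x 150 (y) x 8 mm; origin: centre of its underside, z up. On it, along its x, stands a bright T-rail 14 mm high (foot 22 wide; head 36 wide, 6 thick) from a round nose at x = -10 to x = +66 mm. Two brass stop pins 12 mm high at x = 71.5, y = +-24 mm. Waxed; fixtures slide on easily in +x (away from the robot) and come off in -x.
- rail_landing (a point): Point on the upper face of the plate (8 mm above the bench), 45 mm before (-x of) the plate's centre: middle of the bare landing. A fixture set down flat with its underside centre here, square to the plate, is just clear of the rail's nose, ready to slide on; one drawn off to here is free to lift.
- rail_home (a point): Point on the plate's upper face (8 mm above the bench), 36 mm ahead (+x) of the plate's centre: the centre of a fixture's underside belongs here when it is home. The stop pins stop it 0.5 mm further on.
- detent (a joint): Spring ball in the rail head, 50 mm ahead of the plate's centre; value = m pressed down. 0: fully up (nothing over it, or clicked into the pocket of a fixture that is home); about 0.003 while a fixture rides on it. 5 to 12 N along the rail push a fixture over it, or pull one off.
- stake_block: Aluminium stake block 60 (x, along the rail) x 150 (y) x 45 mm high, 0.55 kg; origin: centre of its underside, z up. T-slot below along x (1.3 mm play each side, 1.5 in height), ball pockets 14 mm either side of centre, so either end may go first. Grip it across the 60 mm in the middle, TCP 39 mm above its underside. Starts on the bench at the right, yaw within 0.4 rad.
- block_foot (a point): Centre of the stake block's underside (its origin).
- filing_pin: Pale hardwood filing pin on a dark steel shoe, 40 mm high, 0.3 kg; origin: centre of the shoe's underside, z up. Shoe 60 (x) x 58 (y) x 22 mm, slot and pockets like the stake block's; wood 58 wide, 18 thick, from x = +30 to a V-notched end at x = -62 mm. Starts home on the rail, cannot lift there. Grip across the 58 mm at its origin, TCP 28 mm above its underside.
- free_bench (a point): Point on the bench top, at the right behind the stake block: the middle of a free patch about 130 mm across, with room for the filing pin.
- stake_rack: Wooden rack 116 (x) x 140 (y) x 20 mm, fixed; origin: centre of its underside. Two rows (x = +-33 mm) of three square holes (y = -44, 0, 44 mm), 26 mm wide, floor 6 mm above the bench; stakes and blanks stand in them with 2 mm play each side. Lift them straight up, fingers closing along the rack's x (along y neighbours are only 16 mm apart).
- socket_1 (a point): Socket 1 of the stake block (y = -54 mm in its frame), 24 mm square, 22 mm deep, open at the top: the point on its axis 25 mm above the block's underside, 20 mm below its top, where the foot of a stake or blank is when fully home.
- socket_2 (a point): Socket 2 of the stake block (y = -18 mm in its frame), 24 mm square, 22 mm deep, open at the top: the point on its axis 25 mm above the block's underside, 20 mm below its top, where the foot of a stake or blank is when fully home.
- socket_3 (a point): Socket 3 of the stake block (y = 18 mm in its frame), 24 mm square, 22 mm deep, open at the top: the point on its axis 25 mm above the block's underside, 20 mm below its top, where the foot of a stake or blank is when fully home.
- socket_4 (a point): Socket 4 of the stake block (y = 54 mm in its frame), 24 mm square, 22 mm deep, open at the top: the point on its axis 25 mm above the block's underside, 20 mm below its top, where the foot of a stake or blank is when fully home.
- stake_flat: Steel stake with a flat square face, 54 mm high. Tang 22 mm square, 20 long, foot tapered over 3 mm; then a 28 mm square body up to 46 mm above the foot (grip here, TCP 42 to 43 mm above the foot so that the tips clear the block), whose shoulder rests on the block's top when home. Origin: centre of the foot, z up; four sides alike. 160 g. Starts upright in the rack; may be absent.
- stake_dome: Steel stake with a low round dome, 58 mm high. Tang 22 mm square, 20 long, foot tapered over 3 mm; then a 28 mm square body up to 46 mm above the foot (grip here, TCP 42 to 43 mm above the foot so that the tips clear the block), whose shoulder rests on the block's top when home. Origin: centre of the foot, z up; four sides alike. 160 g. Starts upright in the rack; may be absent.
- stake_ridge: Steel stake with a roof-like ridge, 56 mm high. Tang 22 mm square, 20 long, foot tapered over 3 mm; then a 28 mm square body up to 46 mm above the foot (grip here, TCP 42 to 43 mm above the foot so that the tips clear the block), whose shoulder rests on the block's top when home. Origin: centre of the foot, z up; four sides alike. 160 g. Starts upright in the rack; may be absent.
- stake_ball: Steel stake with a necked round button, 62 mm high. Tang 22 mm square, 20 long, foot tapered over 3 mm; then a 28 mm square body up to 46 mm above the foot (grip here, TCP 42 to 43 mm above the foot so that the tips clear the block), whose shoulder rests on the block's top when home. Origin: centre of the foot, z up; four sides alike. 160 g. Starts upright in the rack; may be absent.
- blank_1: Red plastic blanking plug with ribbed sides, 30 g: tang as on the stakes (22 mm square, 20 long, tapered foot), then a 28 mm square cap from 20 to 42 mm above the foot (grip with the tips, TCP 42 mm above the foot). Origin: centre of the foot, z up. Starts upright in the rack. Only for sockets that no stake fills; a spare one is left alone.
- blank_2: Red plastic blanking plug with ribbed sides, 30 g: tang as on the stakes (22 mm square, 20 long, tapered foot), then a 28 mm square cap from 20 to 42 mm above the foot (grip with the tips, TCP 42 mm above the foot). Origin: centre of the foot, z up. Starts upright in the rack. Only for sockets that no stake fills; a spare one is left alone.
- chasing_hammer: Bystander: hammer with wooden handle, 77x187x25 mm, lying behind on the right; origin under its centre.
- loupe: Bystander: folding loupe, 27x58x14 mm, on the bench behind the rack; origin under its centre.
- marker_black: Bystander: black and silver felt marker, 13x136x13 mm, lying between the mounting plate and the back right; origin under its centre.
Things that resemble listed ones, but are neither listed nor needed, are in the scene too. Leave any purple look-alike of the stake_ridge alone.

How it is judged:
On the way, in this order (a step that is already met when the one before it is completed fails the run):
1. the filing pin is off the rail and stands upright on the bench, clear of the mounting plate (height (world z) of filing_pin below 0.004 m and angle between filing_pin's own z axis and vertical below 0.08 rad and horizontal distance between filing_pin and rail_plate above 0.12 m and linear speed of filing_pin below 0.02 m/s), for 0.2 s.
2. the stake block is on the rail, fully home, the ball clicked into its pocket (distance between block_foot and rail_home below 0.0035 m and angle between the x axis of stake_block and the x axis of rail_plate, either way round below 0.06 rad and value of joint detent below 0.0015 m), for 0.2 s.
At the end, for the whole second after the job is handed in: Filing pin upright on the bench (within 4 mm, 0.08 rad), over 120 mm from the plate's centre; block's foot within 3.5 mm of rail_home, square within 0.06 rad, ball up (under 1.5 mm); every stake within 3 mm of a socket's home point, every socket filled so by a stake or blank; at rest (all of step 1 and all of step 2 and linear speed of stake_block below 0.02 m/s and (distance between stake_flat and socket_1 below 0.003 m or distance between stake_flat and socket_2 below 0.003 m or distance between stake_flat and socket_3 below 0.003 m or distance between stake_flat and socket_4 below 0.003 m) and (distance between stake_dome and socket_1 below 0.003 m or distance between stake_dome and socket_2 below 0.003 m or distance between stake_dome and socket_3 below 0.003 m or distance between stake_dome and socket_4 below 0.003 m) and (distance between stake_ridge and socket_1 below 0.003 m or distance between stake_ridge and socket_2 below 0.003 m or distance between stake_ridge and socket_3 below 0.003 m or distance between stake_ridge and socket_4 below 0.003 m) and (distance between stake_ball and socket_1 below 0.003 m or distance between stake_ball and socket_2 below 0.003 m or distance between stake_ball and socket_3 below 0.003 m or distance between stake_ball and socket_4 below 0.003 m) and distance between any of stake_flat, stake_dome, stake_ridge, stake_ball, blank_1, blank_2 and socket_1 below 0.003 m and distance between any of stake_flat, stake_dome, stake_ridge, stake_ball, blank_1, blank_2 and socket_2 below 0.003 m and distance between any of stake_flat, stake_dome, stake_ridge, stake_ball, blank_1, blank_2 and socket_3 below 0.003 m and distance between any of stake_flat, stake_dome, stake_ridge, stake_ball, blank_1, blank_2 and socket_4 below 0.003 m); the robot touches nothing.
It fails at once if the hammer was moved by more than 30 mm (distance of chasing_hammer from where it was at the start of the episode above 0.03 m).
It fails at once if the loupe was moved by more than 30 mm (distance of loupe from where it was at the start of the episode above 0.03 m).
It fails at once if the marker was moved by more than 30 mm (distance of marker_black from where it was at the start of the episode above 0.03 m).
Of stake_flat, stake_dome, stake_ridge, stake_ball only 2 to 4 are there at a start; the rules pass over those that are not, and their reading is None.
At some moment in a run one of stake_block, filing_pin may be knocked a few centimetres aside while the robot is not near it.
It also fails if it takes over 210 s, if anything falls off the work surface, if the arm or the gripper's body presses on something with over 40 N, if the wrist force passes 120 N, or if a joint passes its speed limit or range.

## Working session

There is one attempt and no reset: what is moved stays moved. The work goes in short steps, Python scripts to look and compute and a shell command to move; the robot and the scene stay as the last step left them, time stands still between calls to the robot, and variables do not carry over. Pictures are saved under pics/ and viewed, at most 14 in all, crops included, and the job is handed in when it is done.

```bash
mkdir -p pics
cat > h.py <<'E'
import numpy as np, cv2
from station import ctrl
from scipy.spatial.transform import Rotation as Ro
def cal(c):
    k=ctrl.calibration(c); return k,np.array(k["R"]),np.array(k["t"])
def px2w(c,p,z):
    k,R,t=cal(c); d=R.T@np.array([(p[0]-k["cx"])/k["fx"],(p[1]-k["cy"])/k["fy"],1.]); o=-R.T@t
    return o+d*(z-o[2])/d[2]
def w2px(c,X):
    k,R,t=cal(c); X=R@np.array(X)+t; return np.array([k["fx"]*X[0]/X[2]+k["cx"],k["fy"]*X[1]/X[2]+k["cy"]])
def tool(): 
    o=ctrl.get_obs(); return np.array(o["tool_pos"]),Ro.from_rotvec(o["tool_rot"])
def go(X,yaw=None):
    """shift in tool axes cm to world X; tool y-axis yaw -> turn about tool z"""
    p,R=tool(); s=R.inv().apply(np.array(X)-p)*100
    M=R.as_matrix(); y=np.arctan2(M[1,1],M[0,1])
    out="shift cm "+str(s.round(2))
    if yaw is not None:
        d=(yaw-y+np.pi/2)%np.pi-np.pi/2; out+=" turn z %.3f"%(-d)
    print(out)
E
python3 - <<'E'
from h import *
for c in("scene","top"):
    cv2.imwrite(f"pics/{c}0.png",ctrl.get_image(c))
    k,R,t=cal(c); print(c,k["fx"],(-R.T@t).round(3),R.round(2).tolist())
    for q in["rail_plate","rail_landing","rail_home","block_foot","filing_pin","free_bench","stake_rack","socket_1","socket_4"]:
        print(q,[(np.round(d["position"],1).tolist(),round(d["score"],2),px2w(c,d["position"],{"rail_landing":.008,"rail_home":.008,"filing_pin":.008,"socket_1":.025,"socket_4":.025}.get(q,0)).round(3)[:2].tolist()) for d in ctrl.landmark_of(c,q)[:3]])
o=ctrl.get_obs();print(o["t"],o["tool_pos"],tool()[1].as_matrix().round(3).tolist(),o["opening"])
E
```

```text
scene 445.20801397323976 [ 0.085 -0.756  0.826] [[0.81, -0.59, -0.02], [-0.39, -0.51, -0.76], [0.43, 0.63, -0.65]]
rail_plate [([230.7, 220.0], 0.78, [0.508, -0.031]), ([252.9, 265.4], 0.23, [0.465, -0.19])]
rail_landing [([211.2, 225.1], 0.94, [0.453, -0.023])]
rail_home [([240.0, 210.6], 0.71, [0.543, -0.023]), ([171.4, 171.4], 0.49, [0.476, 0.24])]
block_foot [([266.4, 287.5], 0.73, [0.453, -0.26]), ([336.8, 210.3], 0.41, [0.755, -0.172])]
filing_pin [([243.3, 213.6], 0.61, [0.543, -0.038])]
free_bench [([329.5, 245.3], 0.62, [0.653, -0.252]), ([283.7, 190.7], 0.23, [0.692, -0.023]), ([163.7, 165.6], 0.17, [0.475, 0.29])]
stake_rack [([180.2, 172.3], 0.65, [0.499, 0.23])]
socket_1 [([283.9, 300.7], 0.94, [0.451, -0.324]), ([271.3, 288.1], 0.94, [0.449, -0.283]), ([262.0, 274.8], 0.93, [0.455, -0.241])]
socket_4 [([283.9, 300.7], 0.94, [0.451, -0.324]), ([271.3, 288.1], 0.94, [0.449, -0.283]), ([262.0, 274.8], 0.93, [0.455, -0.241])]
top 376.1237542528841 [0.45  0.015 1.154] [[0.01, -1.0, -0.0], [-0.99, -0.01, -0.15], [0.15, 0.0, -0.99]]
rail_plate [([271.4, 232.4], 0.86, [0.511, -0.028])]
rail_landing [([269.3, 248.1], 0.97, [0.463, -0.022])]
rail_home [([271.8, 220.4], 0.75, [0.547, -0.029])]
block_foot []
filing_pin [([269.1, 221.9], 0.93, [0.542, -0.021])]
free_bench [([340.5, 190.2], 0.87, [0.644, -0.243]), ([199.4, 247.4], 0.31, [0.463, 0.19]), ([315.3, 151.3], 0.31, [0.767, -0.166])]
stake_rack [([182.8, 236.0], 0.72, [0.497, 0.242]), ([183.7, 246.5], 0.5, [0.465, 0.238])]
socket_1 [([332.0, 252.5], 0.96, [0.452, -0.207]), ([365.8, 254.0], 0.91, [0.448, -0.307]), ([354.7, 253.5], 0.77, [0.45, -0.275])]
socket_4 [([332.0, 252.5], 0.96, [0.452, -0.207]), ([365.8, 254.0], 0.91, [0.448, -0.307]), ([354.7, 253.5], 0.77, [0.45, -0.275])]
1.0 [0.16057803 0.60399208 0.24999396] [[-0.966, 0.257, 0.0], [0.257, 0.966, -0.0], [-0.0, -0.0, -1.0]] 0.08524114060786313
```

View pics/scene0.png

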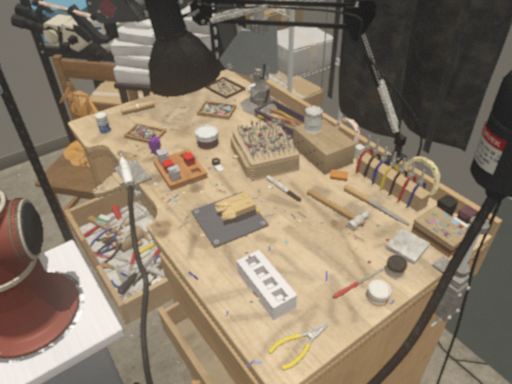

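View pics/top0.png

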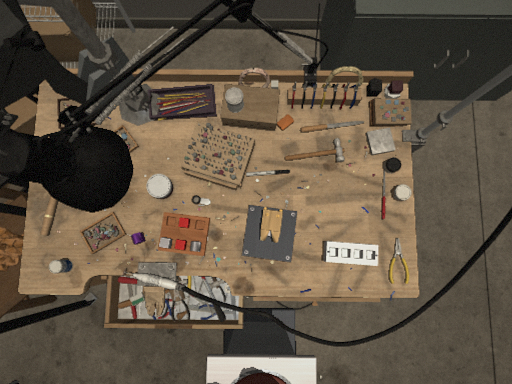

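The scene shows the plate with the pin at about (230,215), the block at (265,282), the rack at (180,168) and a purple look-alike outside the rack at (155,144). I'll enlarge the rack and the pin/block.

Run:
```python
from h import *
a=cv2.imread("pics/scene0.png")[125:195,140:225]; b=cv2.imread("pics/top0.png")
f=lambda i,w,h:cv2.resize(i,(w,h),interpolation=cv2.INTER_CUBIC)
r1=np.hstack([f(a,390,300),f(b[205:260,150:220],390,300)])
r2=np.hstack([f(b[195:270,235:310],300,300),f(b[230:275,310:390],480,300)])
cv2.imwrite("pics/z1.png",np.vstack([r1,r2]))
```

```text
(no output)
```

View pics/z1.png

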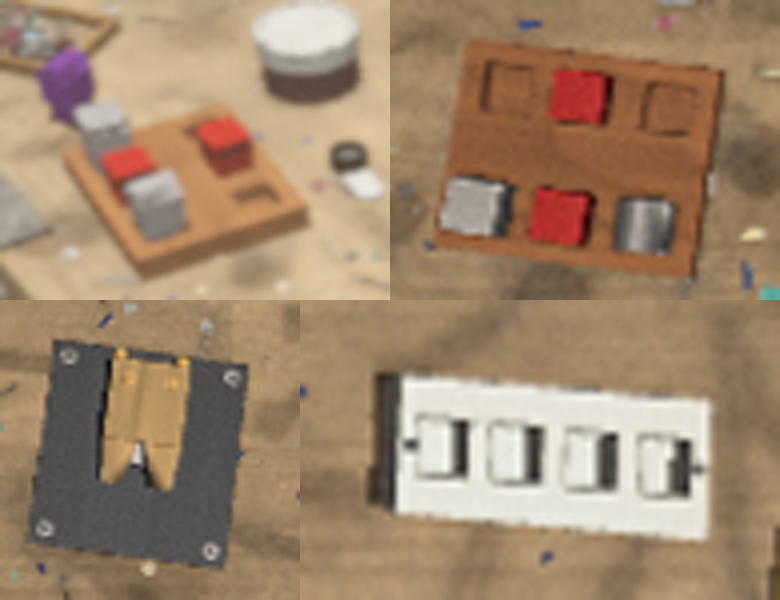

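Rack: two grey stakes (front row, outer holes), red blanks at front middle and back middle; so all four parts are used. Now I'll fit the corners.

```bash
cat >> h.py <<'E'
def sub(g,p,w=4):
    p=np.array(p,np.float32).reshape(-1,1,2).copy(); cv2.cornerSubPix(g,p,(w,w),(-1,-1),(3,30,.01)); return p[:,0]
def quad(c,P,z):
    """P: TL,TR,BL,BR in top picture (up=+x,left=+y)"""
    W=np.array([px2w(c,p,z) for p in P])[:,:2]; tl,tr,bl,br=W
    v=(tl+tr-bl-br); u=(tl+bl-tr-br)
    print(c,"centre",W.mean(0).round(4),"yaw x %.3f y %.3f"%(np.arctan2(v[1],v[0]),np.arctan2(-u[0],u[1])),"sx %.4f sy %.4f"%(np.linalg.norm(v)/2,np.linalg.norm(u)/2))
E
python3 - <<'E'
from h import *
g=cv2.cvtColor(cv2.imread("pics/top0.png"),6)
for n,z,P in[("plate",.008,[(248.25,205.5),(296.75,211.75),(242,255.75),(291.25,262)]),("block",.045,[(327,241.2),(378.3,245),(326.2,262),(377.8,266)]),("rack",.02,[(164,212.3),(209.6,217.8),(158.4,249.6),(204.4,255.8)])]:
    print(n); quad("top",P,z); S=sub(g,P,3); print(S.round(1).tolist()); quad("top",S,z)
E
```

```text
plate
top centre [ 0.5069 -0.0224] yaw x -0.112 y -0.117 sx 0.1529 sy 0.1493
[[248.0, 204.6999969482422], [296.29998779296875, 211.0], [242.39999389648438, 253.10000610351562], [291.20001220703125, 262.0]]
top centre [ 0.5101 -0.0222] yaw x -0.102 y -0.144 sx 0.1513 sy 0.1489
block
top centre [ 0.4495 -0.2624] yaw x -0.060 y -0.065 sx 0.0603 sy 0.1497
[[326.5, 240.89999389648438], [378.1000061035156, 244.89999389648438], [325.5, 260.79998779296875], [377.5, 265.20001220703125]]
top centre [ 0.4512 -0.2613] yaw x -0.068 y -0.070 sx 0.0580 sy 0.1508
rack
top centre [0.503  0.2345] yaw x -0.104 y -0.116 sx 0.1133 sy 0.1391
[[163.60000610351562, 211.5], [209.60000610351562, 217.3000030517578], [158.39999389648438, 249.60000610351562], [204.6999969482422, 256.79998779296875]]
top centre [0.5033 0.2346] yaw x -0.091 y -0.129 sx 0.1166 sy 0.1406
```

Run:
```python
from h import *
go([.5438,-.0265,.25],np.pi/2-.114); go([.5438,-.0265,.12])
print(w2px("top",tool()[0]))
```

```text
shift cm [-53.23 -51.09   0.  ] turn z -0.146
shift cm [-53.23 -51.09  13.  ]
[ -4.77019355 379.1592665 ]
```

```bash
python3 -m handwheel '[[[-4,-4,0],[0,0,0]],[[-8,-8,0],[0,0,0]],[[-12,-12,0],[0,0,0]],[[-16,-16,0],[0,0,0]],[[-20,-20,0],[0,0,0]]]' -1
python3 -m handwheel '[[[-4,-4,0],[0,0,0]],[[-8,-8,0],[0,0,0]],[[-12,-12,0],[0,0,0]],[[-16,-16,0],[0,0,0]],[[-20,-20,0],[0,0,0]]]'
python3 -m handwheel '[[[-4,-3,3],[0,0,0]],[[-8,-6,6],[0,0,0]],[[-13.2,-11.1,9],[0,0,-0.146]],[[-13.2,-11.1,12],[0,0,-0.146]],[[-13.2,-11.1,12],[0,0,-0.146]]]'
python3 - <<'E'
from h import *
go([.5438,-.0265,.036],np.pi/2-.114)
cv2.imwrite("pics/t1.png",ctrl.get_image("top"));
im=ctrl.get_image("scene");cv2.imwrite("pics/s1.png",cv2.resize(im[140:320,150:350],(800,600)[:2] and (660,594)))
for q in["filing_pin","rail_home"]: print(q,[(d["score"],px2w("scene",d["position"],.008).round(3)) for d in ctrl.landmark_of("scene",q)[:2]])
E
```

```text
t: 1.62
tool_pos: [0.3031, 0.3578, 0.2502]
tool_rot: [0.406, 3.115, 0.001]
contact_force: [0.6, -0.3, -0.4]
opening: 0.0857
grip_force: 0.0
t: 2.25
tool_pos: [0.4451, 0.1129, 0.2504]
tool_rot: [0.407, 3.114, 0.001]
contact_force: [0.6, 0.1, -1.0]
opening: 0.0851
grip_force: 0.0
t: 2.88
tool_pos: [0.5414, -0.0271, 0.1266]
tool_rot: [-0.182, -3.129, -0.002]
contact_force: [-1.2, -0.0, -0.8]
opening: 0.0853
grip_force: 0.0
shift cm [-0.3   0.08  9.06] turn z -0.002
filing_pin [(0.74, array([ 0.547, -0.032,  0.008]))]
rail_home [(0.57, array([ 0.538, -0.031,  0.008])), (0.51, array([0.523, 0.22 , 0.008]))]
```

View pics/s1.png

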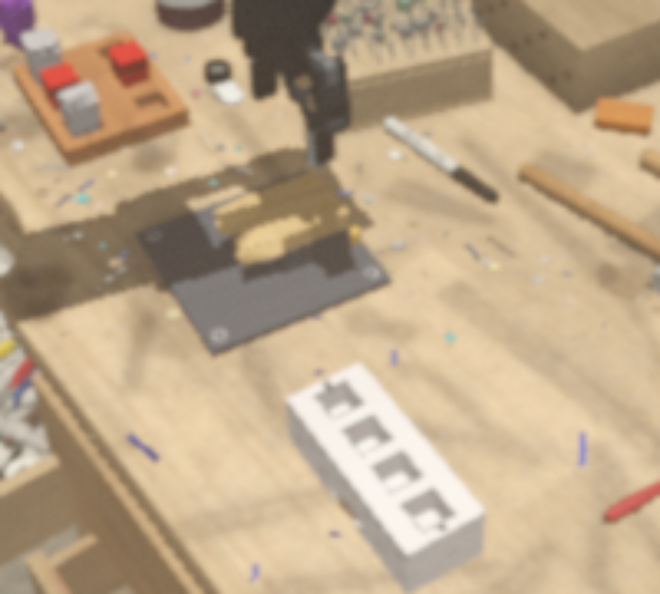

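```bash
python3 -m handwheel '[[[-0.25,0.05,3],[0,0,0]],[[-0.25,0.05,6],[0,0,0]],[[-0.25,0.05,8],[0,0,0]],[[-0.25,0.05,8.5],[0,0,0]],[[-0.25,0.05,8.5],[0,0,0]]]' -1
python3 -m handwheel '[[[0,0,0.3],[0,0,0]],[[0,0,0.4],[0,0,0]],[[0,0,0.4],[0,0,0]],[[0,0,0.4],[0,0,0]],[[0,0,0.4],[0,0,0]]]' 0.35 60
python3 -m handwheel '[[[0,0,0],[0,0,0]],[[0,0,0],[0,0,0]],[[0,0,0],[0,0,0]],[[0,0,0],[0,0,0]]]' 1 60
```

```text
t: 3.7
tool_pos: [0.5465, -0.0262, 0.0458]
tool_rot: [0.178, 3.135, -0.0]
contact_force: [-0.4, 0.0, 0.5]
opening: 0.0851
grip_force: 0.0
t: 4.32
tool_pos: [0.5471, -0.0265, 0.0425]
tool_rot: [0.179, 3.134, -0.0]
contact_force: [-1.2, 0.7, 5.0]
opening: 0.0568
grip_force: 64.9
t: 4.82
tool_pos: [0.5471, -0.0265, 0.0425]
tool_rot: [0.179, 3.134, -0.0]
contact_force: [-0.4, 0.3, 6.1]
opening: 0.0566
grip_force: 64.9
```

```bash
python3 -m handwheel '[[[1,0,0],[0,0,0]],[[2,0,0],[0,0,0]],[[3,0,0],[0,0,0]],[[4,0,0],[0,0,0]],[[4,0,0],[0,0,0]]]'
python3 -m handwheel '[[[1.2,0,0],[0,0,0]],[[2.4,0,0],[0,0,0]],[[3.6,0,0],[0,0,0]],[[4.5,0,0],[0,0,0]],[[4.5,0,0],[0,0,0]]]'
python3 -m handwheel '[[[0.2,0,0],[0,0,0]],[[0.2,0,-0.5],[0,0,0]],[[0.2,0,-1],[0,0,0]]]'
```

```text
t: 5.45
tool_pos: [0.5061, -0.0218, 0.0425]
tool_rot: [0.178, 3.135, -0.001]
contact_force: [-1.2, 0.2, 10.0]
opening: 0.0563
grip_force: 66.1
t: 6.08
tool_pos: [0.4615, -0.0167, 0.0425]
tool_rot: [0.179, 3.135, -0.001]
contact_force: [-1.9, 0.3, 11.9]
opening: 0.0571
grip_force: 66.1
t: 6.45
tool_pos: [0.4574, -0.016, 0.0496]
tool_rot: [-0.178, -3.132, -0.001]
contact_force: [0.2, -0.2, -2.5]
opening: 0.0571
grip_force: 64.7
```

```bash
python3 -m handwheel '[[[0,0,-4],[0,0,0]],[[-3,-3,-8],[0,0,0]],[[-7,-7,-8],[0,0,0]],[[-11,-11,-8],[0,0,0]],[[-15,-15,-8],[0,0,0]]]'
python3 -m handwheel '[[[-3.5,-3,0],[0,0,0]],[[-7.3,-5.7,2],[0,0,0]],[[-7.3,-5.7,4],[0,0,0]],[[-7.3,-5.7,5],[0,0,0]],[[-7.3,-5.7,5],[0,0,0]]]'
python3 - <<'E'
from h import *
o=ctrl.get_obs();print(o["t"])
go([.655,-.247,.036])
ctrl.get_image("top"); print([(d["score"],px2w("top",d["position"],0).round(3)) for d in ctrl.landmark_of("top","free_bench")[:1]])
E
```

```text
t: 7.08
tool_pos: [0.5915, -0.1835, 0.1299]
tool_rot: [-0.179, -3.134, -0.002]
contact_force: [0.5, 0.7, -2.6]
opening: 0.0568
grip_force: 65.4
t: 7.7
tool_pos: [0.6558, -0.2459, 0.0791]
tool_rot: [-0.177, -3.133, -0.003]
contact_force: [0.1, 0.8, -1.8]
opening: 0.0564
grip_force: 65.4
7.7
shift cm [ 0.05 -0.12  4.31]
[]
```

```bash
python3 -m handwheel '[[[0,0,1.5],[0,0,0]],[[0,0,3],[0,0,0]],[[0,0,4],[0,0,0]],[[0,0,4.3],[0,0,0]],[[0,0,4.4],[0,0,0]]]'
python3 -m handwheel '[[[0,0,0.05],[0,0,0]],[[0,0,0.05],[0,0,0]]]'
```

```text
t: 8.43
tool_pos: [0.6576, -0.2474, 0.0367]
tool_rot: [-0.179, -3.136, -0.0]
contact_force: [-0.4, 0.1, -3.0]
opening: 0.0568
grip_force: 65.5
t: 8.68
tool_pos: [0.658, -0.2476, 0.0371]
tool_rot: [0.179, 3.136, -0.001]
contact_force: [-0.5, -0.5, -2.2]
opening: 0.0567
grip_force: 65.5
```

```bash
python3 -m handwheel '[[[0,0,0.2],[0,0,0]],[[0,0,0.3],[0,0,0]],[[0,0,0.3],[0,0,0]]]'
python3 -m handwheel '[[[0,0,0],[0,0,0]],[[0,0,0],[0,0,0]],[[0,0,0],[0,0,0]],[[0,0,0],[0,0,0]]]' -1
python3 -m handwheel '[[[0,0,-2],[0,0,0]],[[0,0,-6],[0,0,0]],[[0,0,-10],[0,0,0]],[[0,0,-14],[0,0,0]],[[0,0,-14],[0,0,0]]]'
python3 - <<'E'
from h import *
go([.4503,-.262,.15],-.066)
im=ctrl.get_image("top");cv2.imwrite("pics/t2.png",im)
for q in ["filing_pin","block_foot","socket_1"]: print(q,[(round(d["score"],2),px2w("top",d["position"],.025 if "so" in q else 0).round(3)) for d in ctrl.landmark_of("top",q)[:4]])
ctrl.get_image("scene")
for q in ["filing_pin","block_foot","socket_1"]: print(q,[(round(d["score"],2),px2w("scene",d["position"],.025 if "so" in q else 0).round(3)) for d in ctrl.landmark_of("scene",q)[:4]])
E
```

```text
t: 9.05
tool_pos: [0.6579, -0.2476, 0.0346]
tool_rot: [0.179, 3.136, -0.001]
contact_force: [-3.1, 0.5, 3.8]
opening: 0.057
grip_force: 66.1
t: 9.55
tool_pos: [0.6575, -0.2474, 0.0334]
tool_rot: [-0.179, -3.136, -0.0]
contact_force: [-0.0, 0.1, -0.1]
opening: 0.0853
grip_force: 0.0
t: 10.18
tool_pos: [0.6604, -0.2488, 0.1812]
tool_rot: [0.178, 3.126, -0.007]
contact_force: [-0.1, 0.5, 0.6]
opening: 0.0852
grip_force: 0.0
shift cm [20.76 -3.69  2.91] turn z 1.523
filing_pin [(0.65, array([ 0.655, -0.241,  0.   ]))]
block_foot []
socket_1 []
filing_pin [(0.73, array([ 0.656, -0.251, -0.   ])), (0.62, array([ 0.449, -0.256,  0.   ]))]
block_foot [(0.77, array([ 0.454, -0.26 ,  0.   ]))]
socket_1 [(0.89, array([ 0.452, -0.244,  0.025])), (0.8, array([ 0.456, -0.205,  0.025])), (0.62, array([ 0.443, -0.319,  0.025])), (0.56, array([ 0.447, -0.282,  0.025]))]
```

```bash
python3 -c "
from h import *
print(np.round(ctrl.get_obs()['q'],2))"
```

```text
[-0.47  0.28  1.49 -0.    1.37 -1.92]
```

```bash
python3 -m handwheel '[[[4.2,-0.7,-1],[0,0,0.17]],[[8.4,-1.4,-1],[0,0,0.34]],[[12.6,-2.1,-1],[0,0,0.51]],[[16.8,-2.9,-1],[0,0,0.68]],[[20.8,-3.7,-1],[0,0,0.85]]]' -1
python3 -m handwheel '[[[0,0,0],[0,0,0.17]],[[0,0,0],[0,0,0.34]],[[0,0,0],[0,0,0.51]],[[0,0,0],[0,0,0.673]],[[0,0,0],[0,0,0.673]]]'
python3 - <<'E'
from h import *
go([.4503,-.262,.039],-.066); print(np.round(ctrl.get_obs()['q'],2))
ctrl.get_image("scene")
for q in ["filing_pin","block_foot","socket_1"]: print(q,[(round(d["score"],2),px2w("scene",d["position"],.025 if "so" in q else 0).round(3)) for d in ctrl.landmark_of("scene",q)[:4]])
E
```

```text
t: 11.2
tool_pos: [0.4451, -0.2603, 0.1829]
tool_rot: [-1.463, -2.779, -0.0]
contact_force: [-0.3, -1.2, -0.4]
opening: 0.0855
grip_force: 0.0
t: 11.82
tool_pos: [0.4465, -0.2604, 0.183]
tool_rot: [-2.291, -2.149, 0.0]
contact_force: [0.4, -0.6, -1.0]
opening: 0.0855
grip_force: 0.0
shift cm [-0.14  0.4  14.4 ] turn z 0.002
[-0.67 -0.16  1.93 -0.    1.37 -0.61]
filing_pin [(0.72, array([ 0.65 , -0.249,  0.   ]))]
block_foot [(0.58, array([ 0.443, -0.257,  0.   ]))]
socket_1 [(0.87, array([ 0.441, -0.289,  0.025])), (0.85, array([ 0.452, -0.206,  0.025])), (0.71, array([ 0.445, -0.32 ,  0.025])), (0.7, array([ 0.448, -0.244,  0.025]))]
```

```bash
python3 -m handwheel '[[[-0.1,0.4,4],[0,0,0]],[[-0.1,0.4,8],[0,0,0]],[[-0.1,0.4,12],[0,0,0]],[[-0.1,0.4,14.2],[0,0,0]],[[-0.1,0.4,14.4],[0,0,0]]]' -1
python3 -m handwheel '[[[0,0,0],[0,0,0]],[[0,0,0],[0,0,0]],[[0,0,0],[0,0,0]],[[0,0,0],[0,0,0]],[[0,0,0],[0,0,0]]]' 1 80
python3 - <<'E'
from h import *
go([.4503,-.2625,.039],-.066)
E
```

```text
t: 12.65
tool_pos: [0.4493, -0.2607, 0.0374]
tool_rot: [-2.289, -2.145, 0.001]
contact_force: [-0.2, -0.7, 0.3]
opening: 0.0851
grip_force: 0.0
t: 13.28
tool_pos: [0.452, -0.2629, 0.0416]
tool_rot: [2.291, 2.145, 0.001]
contact_force: [-0.4, 0.7, 6.4]
opening: 0.0581
grip_force: 90.9
shift cm [ 0.03 -0.17  0.26] turn z 0.000
```

```bash
python3 -m handwheel '[[[0,0,-2],[0,0,0]],[[0,0,-5],[0,0,0]],[[3,0,-8],[0,0,0]],[[7,0,-8],[0,0,0]],[[11,0,-8],[0,0,0]]]'
python3 - <<'E'
from h import *
go([.458,-.017,.075],-.114)
E
```

```text
t: 13.9
tool_pos: [0.4572, -0.1507, 0.1189]
tool_rot: [-2.294, -2.145, 0.0]
contact_force: [0.3, 0.2, -5.2]
opening: 0.058
grip_force: 89.7
shift cm [13.34 -0.81  4.4 ] turn z 0.047
```

```bash
python3 -m handwheel '[[[4,-0.3,0],[0,0,0.02]],[[8,-0.6,0],[0,0,0.047]],[[12,-0.8,2],[0,0,0.047]],[[13.2,-0.8,4],[0,0,0.047]],[[13.2,-0.8,4],[0,0,0.047]]]'
python3 -m handwheel '[[[0,0,0],[0,0,0]],[[0,0,0],[0,0,0]]]'
python3 - <<'E'
from h import *
go([.458,-.017,.075],-.114)
im=ctrl.get_image("top"); cv2.imwrite("pics/t3.png",im); cv2.imwrite("pics/t3z.png",cv2.resize(im[195:285,225:325],(800,600)[0:1]*1+(600,) if 0 else (660,594),interpolation=cv2.INTER_CUBIC))
E
```

```text
t: 14.52
tool_pos: [0.4558, -0.0185, 0.0766]
tool_rot: [-2.337, -2.091, 0.006]
contact_force: [-0.0, -0.2, -4.6]
opening: 0.0579
grip_force: 89.4
t: 14.78
tool_pos: [0.4594, -0.0207, 0.0806]
tool_rot: [2.343, 2.09, 0.002]
contact_force: [-0.1, 0.3, -4.6]
opening: 0.0582
grip_force: 89.5
shift cm [ 0.35 -0.18  0.56] turn z -0.000
```

View pics/t3z.png

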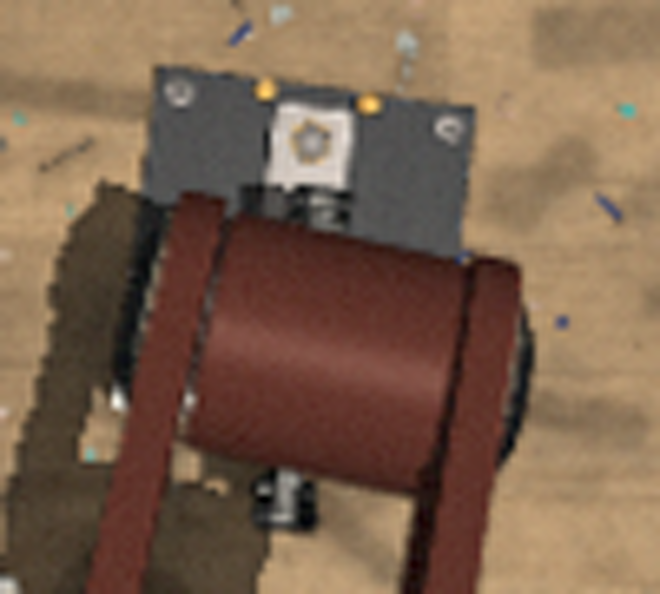

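The top view is blocked by the forearm (block hidden), but rail end, pins at (266,90)/(370,104) and ball at (312,142) of the crop show. Next, the scene view for the block.

Run:
```python
from h import *
f=lambda u,v:((u+.5)/6.6-.5+225,(v+.5)/6.6-.5+195)
th=-.114;d=np.array([np.cos(th),np.sin(th)]);n=np.array([-d[1],d[0]])
for p,z,x,y in[((266,90),.020,.0715,.024),((370,104),.020,.0715,-.024),((312,142),.022,.05,0),((280,102),.022,.066,.018),((355,112),.022,.066,-.018),((180,92),.008,.066,.065),((450,128),.008,.066,-.065),((156,66),.008,.078,.075),((474,105),.008,.078,-.075)]:
    W=px2w("top",f(*p),z)[:2]; print(p,W.round(4),"plate centre",(W-x*d-y*n).round(4))
im=ctrl.get_image("scene"); cv2.imwrite("pics/s3.png",im); cv2.imwrite("pics/s3z.png",cv2.resize(im[170:270,160:270],(792,720-120),interpolation=cv2.INTER_CUBIC))
print([(round(d["score"],2),np.round(d["position"],1),px2w("scene",d["position"],.064).round(4)) for d in ctrl.landmark_of("scene","socket_1")[:4]])
```

```text
(266, 90) [ 0.5825 -0.0075] plate centre [ 0.5088 -0.0232]
(370, 104) [ 0.5765 -0.0553] plate centre [ 0.5082 -0.0233]
(312, 142) [ 0.5586 -0.0286] plate centre [ 0.5089 -0.0229]
(280, 102) [ 0.5768 -0.0139] plate centre [ 0.5092 -0.0243]
(355, 112) [ 0.5726 -0.0483] plate centre [ 0.509  -0.0229]
(180, 92) [0.5826 0.0322] plate centre [ 0.5096 -0.0249]
(450, 128) [ 0.5671 -0.0931] plate centre [ 0.5089 -0.021 ]
(156, 66) [0.5947 0.0435] plate centre [ 0.5086 -0.0221]
(474, 105) [ 0.5779 -0.1042] plate centre [ 0.5089 -0.0209]
[(0.96, array([202.4, 196.6]), array([0.464, 0.029, 0.064])), (0.91, array([221.1, 224.5]), array([ 0.4481, -0.0856,  0.064 ])), (0.85, array([207.6, 203.7]), array([ 0.4606, -0.0025,  0.064 ])), (0.62, array([214.5, 212.8]), array([ 0.4569, -0.0414,  0.064 ]))]
```

View pics/s3z.png

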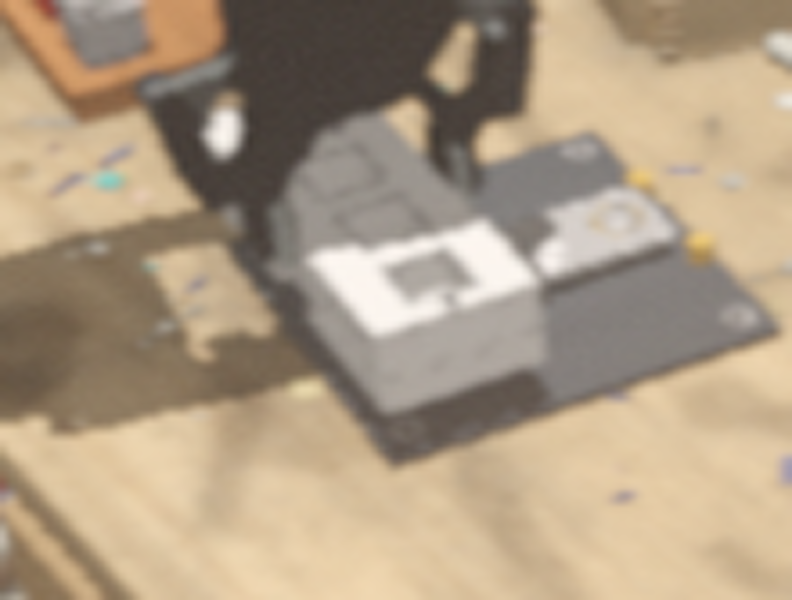

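Run:
```python
from h import *
f=lambda u,v:((u+.5)/7.2-.5+160,(v+.5)/6-.5+170)
for n,p,z in[("blk -x",(376,337),.084),("blk +x",(548,284),.084),("blk -x bottom",(382,412),.039),("blk+x bot",(548,368),.039),("blk socket4 ctr",(428,275),.084),("plate --",(395,465),.008),("plate +-",(780,330),.008),("pin-",(700,246),.020),("pin+",(641,180),.02),("ball",(617,217),.022)]:
    print(n,px2w("scene",f(*p),z)[:2].round(4))
c=np.array([.5088,-.0230]);th=-.117;d=np.array([np.cos(th),np.sin(th)]);n=np.array([-d[1],d[0]])
for x,y in[(-.078,-.075),(.078,-.075),(.0715,-.024),(.0715,.024),(.05,0)]: print("exp",(c+x*d+y*n).round(4))
p,R=tool();t2=-.114;d=np.array([np.cos(t2),np.sin(t2)]);n=np.array([-d[1],d[0]])
for x in(-.03,.03,0):print("exp blk",(p[:2]+x*d-(.075 if x else .054)*n).round(4),p.round(4))
```

```text
blk -x [ 0.419  -0.0935]
blk +x [ 0.48   -0.1029]
blk -x bottom [ 0.4186 -0.0905]
blk+x bot [ 0.4766 -0.1038]
blk socket4 ctr [ 0.451  -0.0744]
plate -- [ 0.4198 -0.092 ]
plate +- [ 0.5708 -0.1096]
pin- [ 0.5715 -0.0604]
pin+ [ 0.5792 -0.0122]
ball [ 0.5569 -0.0286]
exp [ 0.4226 -0.0884]
exp [ 0.5775 -0.1066]
exp [ 0.577  -0.0552]
exp [ 0.5826 -0.0075]
exp [ 0.5585 -0.0288]
exp blk [ 0.4208 -0.0915] [ 0.4591 -0.0204  0.0803]
exp blk [ 0.4804 -0.0984] [ 0.4591 -0.0204  0.0803]
exp blk [ 0.453  -0.0741] [ 0.4591 -0.0204  0.0803]
```

Run:
```python
from h import *
go([.4615,-.0178,.050],-.117); print(ctrl.get_obs()["t"])
```

```text
shift cm [0.29 0.2  3.03] turn z 0.003
14.925
```

```bash
python3 -m handwheel '[[[0.27,0.2,1],[0,0,0.003]],[[0.27,0.2,2],[0,0,0.003]],[[0.27,0.2,2.7],[0,0,0.003]],[[0.27,0.2,3],[0,0,0.003]],[[0.27,0.2,3],[0,0,0.003]]]'
python3 -m handwheel '[[[0,0,0.1],[0,0,0]],[[0,0,0.1],[0,0,0]]]'
python3 - <<'E'
from h import *
go([.4615,-.0178,.050],-.117)
E
```

```text
t: 15.55
tool_pos: [0.4613, -0.0174, 0.0497]
tool_rot: [2.346, 2.088, 0.001]
contact_force: [-0.2, -0.3, -4.0]
opening: 0.0583
grip_force: 89.7
t: 15.8
tool_pos: [0.4617, -0.0175, 0.0496]
tool_rot: [2.346, 2.088, 0.001]
contact_force: [-2.3, 0.7, 5.2]
opening: 0.0579
grip_force: 90.8
shift cm [-0.03 -0.01 -0.04] turn z 0.001
```

```bash
python3 -m handwheel '[[[0,0,-0.05],[0,0,0]],[[0,0.4,-0.05],[0,0,0]],[[0,0.8,-0.05],[0,0,0]],[[0,1.2,-0.05],[0,0,0]]]' 1 40
```

```text
t: 16.3
tool_pos: [0.4733, -0.0189, 0.0496]
tool_rot: [2.346, 2.089, 0.0]
contact_force: [-2.9, -0.2, 5.3]
opening: 0.0578
grip_force: 91.0
```

```bash
python3 -m handwheel '[[[0,0.4,0],[0,0,0]],[[0,0.8,0],[0,0,0]],[[0,0.8,0],[0,0,0]]]'
```

```text
t: 16.68
tool_pos: [0.4818, -0.0199, 0.0496]
tool_rot: [2.345, 2.088, 0.002]
contact_force: [0.8, -0.0, 4.1]
opening: 0.0582
grip_force: 90.7
```

```bash
python3 -m handwheel '[[[0,0.7,0],[0,0,0]],[[0,1.4,0],[0,0,0]],[[0,2.1,0],[0,0,0]],[[0,2.8,0],[0,0,0]],[[0,2.8,0],[0,0,0]]]'
python3 -m handwheel '[[[0,0.7,0],[0,0,0]],[[0,1.4,0],[0,0,0]],[[0,2,0],[0,0,0]],[[0,2.6,0],[0,0,0]],[[0,2.6,0],[0,0,0]]]'
```

```text
t: 17.3
tool_pos: [0.5099, -0.0231, 0.0496]
tool_rot: [2.345, 2.087, 0.003]
contact_force: [1.9, -0.3, 3.3]
opening: 0.0586
grip_force: 90.8
t: 17.92
tool_pos: [0.5361, -0.0262, 0.0499]
tool_rot: [2.344, 2.087, 0.004]
contact_force: [3.8, -0.5, 3.5]
opening: 0.0583
grip_force: 90.6
```

```bash
python3 -m handwheel '[[[0,0.3,0],[0,0,0]],[[0,0.6,0],[0,0,0]],[[0,0.7,0],[0,0,0]],[[0,0.7,0],[0,0,0]]]'
python3 -m handwheel '[[[0,0.1,0],[0,0,0]],[[0,0.1,0],[0,0,0]]]'
python3 -m handwheel '[[[0,0.1,0],[0,0,0]],[[0,0.1,0],[0,0,0]]]'
python3 -m handwheel '[[[0,0.1,0],[0,0,0]],[[0,0.1,0],[0,0,0]]]'
```

```text
t: 18.42
tool_pos: [0.5423, -0.0269, 0.0497]
tool_rot: [2.345, 2.088, 0.003]
contact_force: [3.9, -0.3, 5.2]
opening: 0.058
grip_force: 90.8
t: 18.68
tool_pos: [0.5426, -0.0269, 0.0496]
tool_rot: [2.346, 2.089, 0.0]
contact_force: [0.8, -0.5, 7.4]
opening: 0.0582
grip_force: 91.2
t: 18.92
tool_pos: [0.543, -0.0269, 0.0496]
tool_rot: [-2.346, -2.089, 0.002]
contact_force: [-1.8, -0.3, 9.6]
opening: 0.0582
grip_force: 91.4
t: 19.18
tool_pos: [0.5436, -0.027, 0.0497]
tool_rot: [-2.345, -2.088, 0.003]
contact_force: [-4.7, 0.8, 11.3]
opening: 0.0582
grip_force: 91.7
```

```bash
python3 -m handwheel '[[[0,0.15,0],[0,0,0]],[[0,0.15,0],[0,0,0]]]'
python3 -m handwheel '[[[0,0.15,0],[0,0,0]],[[0,0.15,0],[0,0,0]]]'
python3 - <<'E'
from h import *
im=ctrl.get_image("scene"); cv2.imwrite("pics/s4z.png",cv2.resize(im[165:265,170:280],(792,600),interpolation=cv2.INTER_CUBIC))
E
```

```text
t: 19.42
tool_pos: [0.5448, -0.0271, 0.0497]
tool_rot: [-2.344, -2.088, 0.004]
contact_force: [-4.0, 0.4, 12.3]
opening: 0.0587
grip_force: 91.8
t: 19.68
tool_pos: [0.5451, -0.0271, 0.0498]
tool_rot: [-2.342, -2.086, 0.008]
contact_force: [-10.6, 0.5, 17.4]
opening: 0.0583
grip_force: 92.3
```

View pics/s4z.png

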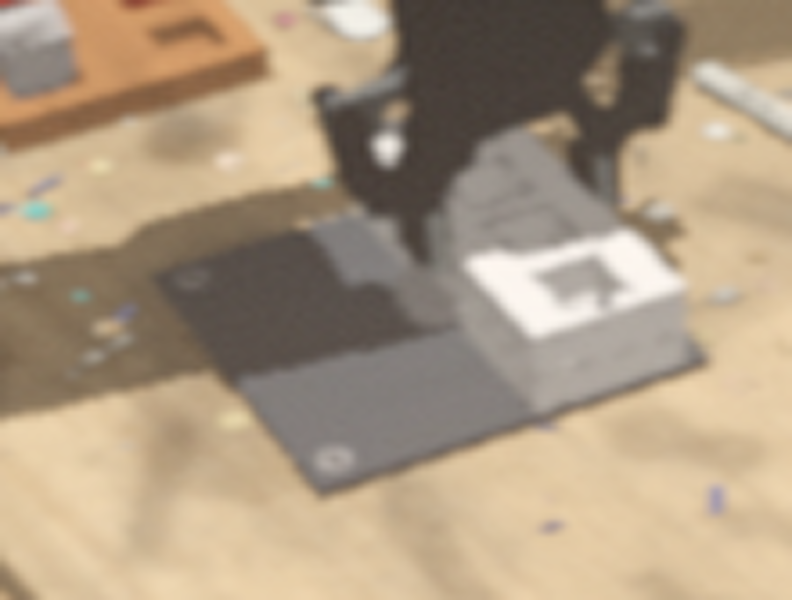

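```bash
python3 -m handwheel '[[[0,0.15,0],[0,0,0]],[[0,0.15,0],[0,0,0]]]'
python3 -m handwheel '[[[0,0.15,0],[0,0,0]],[[0,0.15,0],[0,0,0]]]'
python3 -m handwheel '[[[0,0.1,0],[0,0,0]],[[0,0.1,0],[0,0,0]]]'
```

```text
t: 19.98
tool_pos: [0.5454, -0.0271, 0.0498]
tool_rot: [-2.34, -2.084, 0.012]
contact_force: [-16.3, 1.0, 22.3]
opening: 0.0581
grip_force: 92.9
t: 20.23
tool_pos: [0.5456, -0.0272, 0.0499]
tool_rot: [-2.338, -2.082, 0.016]
contact_force: [-20.5, 0.8, 27.4]
opening: 0.0582
grip_force: 93.4
t: 20.48
tool_pos: [0.5457, -0.0272, 0.05]
tool_rot: [-2.337, -2.081, 0.018]
contact_force: [-23.6, 2.2, 30.8]
opening: 0.0583
grip_force: 94.0
```

```bash
python3 -m handwheel '[[[0,-0.2,0],[0,0,0]],[[0,-0.4,0],[0,0,0]],[[0,-0.4,0],[0,0,0]]]'
python3 -m handwheel '[[[0,-0.05,0],[0,0,0]],[[0,-0.05,0],[0,0,0]],[[0,-0.05,0],[0,0,0]],[[0,-0.05,0],[0,0,0]]]' -1
python3 -m handwheel '[[[0,0,-3],[0,0,0]],[[0,0,-7],[0,0,0]],[[0,0,-12],[0,0,0]],[[0,0,-16],[0,0,0]],[[0,0,-16],[0,0,0]]]'
python3 - <<'E'
from h import *
go([.503,.2345,.16],-.114); print(np.round(ctrl.get_obs()["q"],2))
E
```

```text
t: 20.85
tool_pos: [0.5452, -0.0271, 0.0497]
tool_rot: [-2.343, -2.086, 0.007]
contact_force: [-9.3, 0.3, 16.5]
opening: 0.0588
grip_force: 92.3
t: 21.35
tool_pos: [0.5465, -0.0273, 0.0485]
tool_rot: [-2.346, -2.088, 0.001]
contact_force: [0.1, 0.0, 0.1]
opening: 0.0854
grip_force: 0.0
t: 21.98
tool_pos: [0.5492, -0.0278, 0.2139]
tool_rot: [2.341, 2.085, 0.008]
contact_force: [0.6, -0.9, 0.1]
opening: 0.0854
grip_force: 0.0
shift cm [25.52 -7.67  5.31] turn z -0.002
[-0.19 -0.11  1.83  0.    1.41 -0.07]
```

Run:
```python
from h import *
for c in("top","scene"):
    im=ctrl.get_image(c); cv2.imwrite(f"pics/{c}5.png",im)
    for q in["stake_rack","blank_1","stake_flat","stake_dome","stake_ball","stake_ridge"]:
        print(c,q,[(round(d["score"],2),np.round(d["position"],1).tolist(),px2w(c,d["position"],0 if q=="stake_rack" else .006).round(3)[:2].tolist()) for d in ctrl.landmark_of(c,q)[:4]])
c0=np.array([.5031,.2345]);th=-.110;d=np.array([np.cos(th),np.sin(th)]);n=np.array([-d[1],d[0]])
for x in(-.033,.033):
    for y in(.044,0,-.044): print((x,y),(c0+x*d+y*n).round(4))
```

```text
top stake_rack [(0.62, [182.9, 235.9], [0.497, 0.242])]
top blank_1 [(0.51, [185.5, 245.7], [0.468, 0.232]), (0.5, [185.1, 224.9], [0.531, 0.235])]
top stake_flat [(0.59, [267.8, 246.2], [0.469, -0.017]), (0.44, [170.0, 238.9], [0.488, 0.279]), (0.16, [203.3, 201.9], [0.602, 0.182])]
top stake_dome []
top stake_ball [(0.73, [268.4, 249.6], [0.459, -0.019])]
top stake_ridge [(0.65, [141.6, 239.0], [0.486, 0.365]), (0.65, [273.7, 219.4], [0.55, -0.035]), (0.52, [197.7, 243.8], [0.474, 0.195])]
scene stake_rack [(0.91, [180.7, 172.2], [0.5, 0.229])]
scene blank_1 [(0.59, [188.6, 165.4], [0.532, 0.237]), (0.55, [173.3, 172.0], [0.48, 0.236])]
scene stake_flat [(0.61, [165.2, 163.8], [0.479, 0.287])]
scene stake_dome [(0.52, [250.7, 218.6], [0.549, -0.063])]
scene stake_ball [(0.16, [281.8, 186.8], [0.694, -0.012])]
scene stake_ridge [(0.59, [177.0, 180.6], [0.47, 0.194]), (0.54, [154.4, 149.7], [0.486, 0.375])]
(-0.033, 0.044) [0.4751 0.2819]
(-0.033, 0) [0.4703 0.2381]
(-0.033, -0.044) [0.4655 0.1944]
(0.033, 0.044) [0.5407 0.2746]
(0.033, 0) [0.5359 0.2309]
(0.033, -0.044) [0.5311 0.1871]
```

Run:
```python
from h import *
go([.4655,.1944,.12],-.110)
```

```text
shift cm [ 21.08 -10.64   8.89] turn z -0.006
```

```bash
python3 -m handwheel '[[[4,-2,0],[0,0,0]],[[8.5,-4,0],[0,0,0]],[[13,-6,2],[0,0,0]],[[17,-8.5,5],[0,0,0]],[[21.1,-10.6,8.5],[0,0,0]]]' -0.2
python3 -m handwheel '[[[0,0,0],[0,0,0]],[[0,0,0],[0,0,0]],[[0,0,0],[0,0,0]]]'
python3 - <<'E'
from h import *
print(ctrl.get_obs()["opening"]); go([.4655,.1944,.0485],-.110)
im=ctrl.get_image("top"); cv2.imwrite("pics/t6.png",im)
for q in("socket_1","rail_home","block_foot"): print(q,[(round(d["score"],2),px2w("top",d["position"],.033 if q[0]=="s" else .008).round(4)[:2]) for d in ctrl.landmark_of("top",q)[:4]])
im2=ctrl.get_image("scene"); 
for q in("socket_1","filing_pin"): print(q,[(round(d["score"],2),px2w("scene",d["position"],.033 if q[0]=="s" else 0).round(4)[:2]) for d in ctrl.landmark_of("scene",q)[:4]])
f=lambda i:cv2.resize(i,(400,400),interpolation=cv2.INTER_CUBIC)
cv2.imwrite("pics/z6.png",np.hstack([f(im[195:275,230:310]),f(im2[140:220,145:225])]))
E
```

```text
t: 23.3
tool_pos: [0.4659, 0.196, 0.1241]
tool_rot: [2.346, 2.088, 0.004]
contact_force: [1.7, 0.9, -0.2]
opening: 0.0512
grip_force: 0.0
t: 23.68
tool_pos: [0.4674, 0.1939, 0.1256]
tool_rot: [2.347, 2.086, 0.004]
contact_force: [0.4, -0.0, 0.0]
opening: 0.0513
grip_force: 0.0
0.05129535322077783
shift cm [ 0.02 -0.22  7.71] turn z -0.007
socket_1 [(0.95, array([ 0.5383, -0.046 ])), (0.74, array([0.5563, 0.0311])), (0.73, array([ 0.5453, -0.0308])), (0.68, array([ 0.5398, -0.0794]))]
rail_home [(0.86, array([ 0.5505, -0.0397])), (0.57, array([ 0.5502, -0.0101]))]
block_foot []
socket_1 [(0.95, array([ 0.5477, -0.0073])), (0.82, array([ 0.539 , -0.0926])), (0.73, array([0.5579, 0.0344])), (0.59, array([ 0.5382, -0.0476]))]
filing_pin [(0.87, array([ 0.6533, -0.2483]))]
```

View pics/z6.png

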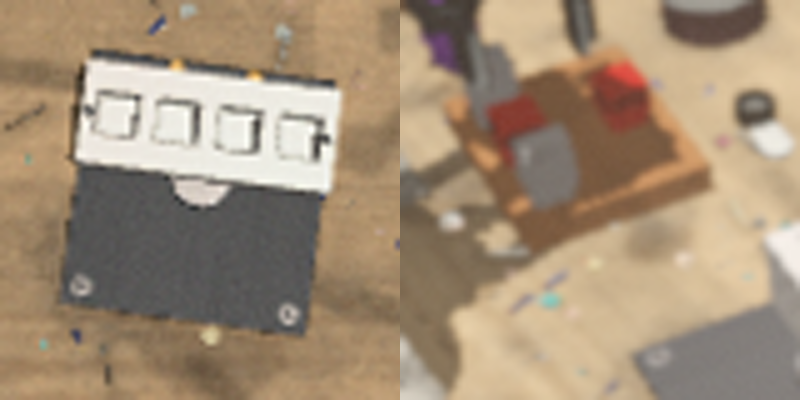

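The block sits against the brass pins, with four empty sockets along its top. I'll pick the first stake while computing socket positions from these corners.

```bash
python3 -m handwheel '[[[0,-0.2,3],[0,0,0]],[[0,-0.2,6],[0,0,0]],[[0,-0.2,7.4],[0,0,0]],[[0,-0.2,7.7],[0,0,0]],[[0,-0.2,7.7],[0,0,0]]]'
python3 -m handwheel '[[[0,0,0],[0,0,0]],[[0,0,0],[0,0,0]],[[0,0,0],[0,0,0]],[[0,0,0],[0,0,0]]]' 1 60
python3 -m handwheel '[[[0,0,-1],[0,0,0]],[[0,0,-3],[0,0,0]],[[0,0,-6],[0,0,0]],[[0,0,-9],[0,0,0]],[[0,0,-9],[0,0,0]]]'
python3 - <<'E'
from h import *
f=lambda u,v:np.array(((u+.5)/5-.5+230,(v+.5)/5-.5+195))
quad("top",[f(93,60),f(340,88),f(77,160),f(330,192)],.053)
for p in[(116,115),(175,122),(238,130),(298,138)]: print(px2w("top",f(*p),.053).round(4))
go([.5383,-.0808,.1175],-.117)
E
```

```text
t: 24.65
tool_pos: [0.4647, 0.1949, 0.0478]
tool_rot: [2.346, 2.089, 0.002]
contact_force: [0.5, 0.8, 0.4]
opening: 0.0512
grip_force: 0.0
t: 25.15
tool_pos: [0.4651, 0.195, 0.0484]
tool_rot: [2.346, 2.088, 0.003]
contact_force: [-0.2, 0.1, 6.4]
opening: 0.0269
grip_force: 59.6
t: 25.78
tool_pos: [0.4655, 0.1952, 0.1396]
tool_rot: [2.345, 2.087, 0.008]
contact_force: [0.7, 0.5, -1.6]
opening: 0.0268
grip_force: 60.2
top centre [ 0.5454 -0.0267] yaw x -0.123 y -0.110 sx 0.0604 sy 0.1475
[0.5506 0.0284 0.053 ]
[ 0.5468 -0.0062  0.053 ]
[ 0.5425 -0.0432  0.053 ]
[ 0.5382 -0.0783  0.053 ]
shift cm [-26.57  10.41   2.21] turn z 0.001
```

```bash
python3 -m handwheel '[[[-5,2,0],[0,0,0]],[[-10,4,0],[0,0,0]],[[-15,6,0],[0,0,0]],[[-20,8,0],[0,0,0]],[[-24,9.5,0],[0,0,0]]]'
python3 -m handwheel '[[[-2,0.6,0],[0,0,0]],[[-2.6,0.9,0],[0,0,0]],[[-2.6,0.9,1.5],[0,0,0]],[[-2.6,0.9,2],[0,0,0]],[[-2.6,0.9,2],[0,0,0]]]'
python3 -m handwheel '[[[0,0,0],[0,0,0]],[[0,0,0],[0,0,0]]]'
python3 - <<'E'
from h import *
go([.5383,-.0805,.075],-.117)
ctrl.get_image("scene"); im2=ctrl.get_image("scene"); cv2.imwrite("pics/z7.png",cv2.resize(im2[175:265,185:285],(800,600)[:1]+(600,) if 0 else (660,594),interpolation=cv2.INTER_CUBIC))
for q in("stake_ridge","stake_flat"): print(q,[(round(d["score"],2),px2w("scene",d["position"],.0755).round(4)[:2]) for d in ctrl.landmark_of("scene",q)[:4]])
E
```

```text
t: 26.4
tool_pos: [0.5296, -0.0564, 0.1348]
tool_rot: [-2.346, -2.086, 0.003]
contact_force: [1.0, 0.4, -2.4]
opening: 0.0268
grip_force: 60.2
t: 27.02
tool_pos: [0.5356, -0.0803, 0.1157]
tool_rot: [-2.343, -2.089, 0.002]
contact_force: [-0.2, 0.1, -1.8]
opening: 0.0268
grip_force: 60.2
t: 27.28
tool_pos: [0.5368, -0.0814, 0.1175]
tool_rot: [2.346, 2.089, 0.001]
contact_force: [-0.9, 0.6, -0.5]
opening: 0.0269
grip_force: 60.2
shift cm [0.1  0.13 4.25] turn z 0.001
stake_ridge [(0.73, array([0.4442, 0.261 ])), (0.71, array([ 0.4995, -0.0958])), (0.61, array([ 0.5369, -0.0717]))]
stake_flat [(0.72, array([0.4379, 0.1927])), (0.54, array([ 0.5029, -0.0817]))]
```

View pics/z7.png

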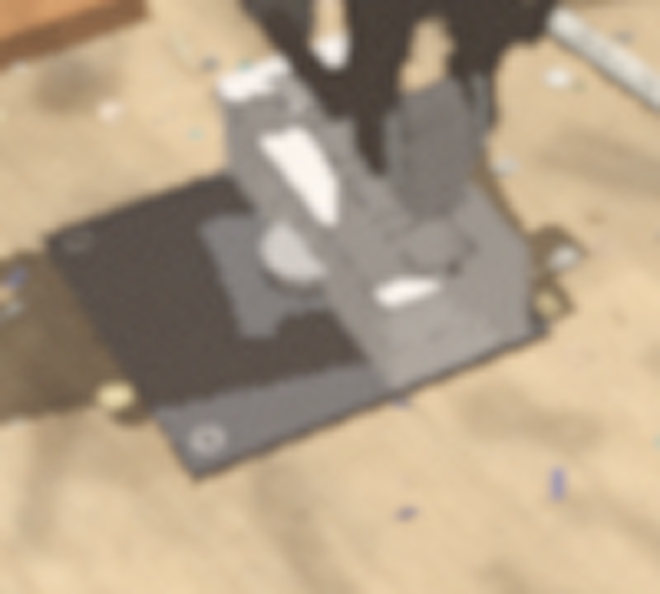

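The stake hangs at (430,150) of the crop, over the end socket at (430,245). Lowering with force checks.

```bash
python3 -m handwheel '[[[0.1,0.12,1],[0,0,0]],[[0.1,0.12,2],[0,0,0]],[[0.1,0.12,2.5],[0,0,0]],[[0.1,0.12,2.7],[0,0,0]],[[0.1,0.12,2.7],[0,0,0]]]'
python3 -m handwheel '[[[0,0,0.2],[0,0,0]],[[0,0,0.2],[0,0,0]]]'
```

```text
t: 28.1
tool_pos: [0.5377, -0.0807, 0.0898]
tool_rot: [-2.346, -2.089, 0.0]
contact_force: [0.9, -1.2, -1.9]
opening: 0.0269
grip_force: 60.1
t: 28.35
tool_pos: [0.5378, -0.0807, 0.088]
tool_rot: [2.346, 2.089, 0.0]
contact_force: [-0.5, -1.0, -1.7]
opening: 0.0266
grip_force: 60.1
```

```bash
python3 -m handwheel '[[[0,0,0.4],[0,0,0]],[[0,0,0.8],[0,0,0]],[[0,0,1.15],[0,0,0]],[[0,0,1.25],[0,0,0]],[[0,0,1.3],[0,0,0]]]'
python3 -m handwheel '[[[0,0,0.1],[0,0,0]],[[0,0,0.1],[0,0,0]]]'
python3 -m handwheel '[[[0,0,0.1],[0,0,0]],[[0,0,0.1],[0,0,0]]]'
```

```text
t: 28.98
tool_pos: [0.5378, -0.0807, 0.0755]
tool_rot: [-2.346, -2.089, 0.0]
contact_force: [-2.9, 0.6, 4.3]
opening: 0.0268
grip_force: 60.9
t: 29.22
tool_pos: [0.538, -0.0807, 0.0754]
tool_rot: [-2.346, -2.089, 0.001]
contact_force: [-6.2, 1.0, 8.5]
opening: 0.0268
grip_force: 61.5
t: 29.48
tool_pos: [0.5381, -0.0807, 0.0753]
tool_rot: [-2.346, -2.089, 0.001]
contact_force: [-7.6, 1.8, 14.0]
opening: 0.0265
grip_force: 62.2
```

```bash
python3 -m handwheel '[[[0,0,-0.15],[0,0,0]],[[0,0,-0.15],[0,0,0]],[[0,0,-0.15],[0,0,0]],[[0,0,-0.15],[0,0,0]]]' -0.2
python3 -m handwheel '[[[0,0,-2],[0,0,0]],[[0,0,-5],[0,0,0]],[[0,0,-8],[0,0,0]],[[0,0,-8],[0,0,0]]]'
python3 - <<'E'
from h import *
go([.4751,.2819,.13],-.113)
E
```

```text
t: 29.98
tool_pos: [0.5377, -0.0807, 0.0742]
tool_rot: [-2.346, -2.089, 0.0]
contact_force: [-0.5, -0.4, 0.1]
opening: 0.0518
grip_force: 0.0
t: 30.48
tool_pos: [0.5402, -0.0814, 0.1592]
tool_rot: [2.341, 2.084, 0.007]
contact_force: [-0.2, 0.7, -0.6]
opening: 0.0514
grip_force: 0.0
shift cm [ 35.33 -10.69   2.78] turn z -0.003
```

```bash
python3 -m handwheel '[[[5,-1.5,0],[0,0,0]],[[10,-3,0],[0,0,0]],[[15,-4.5,0],[0,0,0]],[[20,-6,0],[0,0,0]],[[25,-7.5,0],[0,0,0]]]'
python3 -m handwheel '[[[5,-1.5,0],[0,0,0]],[[10.2,-3.1,0],[0,0,0]],[[10.2,-3.1,2],[0,0,0]],[[10.2,-3.1,2],[0,0,0]],[[10.2,-3.1,2],[0,0,0]]]'
python3 -m handwheel '[[[0,0,0],[0,0,0]],[[0,0,0],[0,0,0]]]'
python3 - <<'E'
from h import *
go([.4751,.2819,.0485],-.113)
E
```

```text
t: 31.1
tool_pos: [0.4913, 0.1778, 0.1539]
tool_rot: [-2.346, -2.089, 0.001]
contact_force: [0.5, 0.2, 0.0]
opening: 0.0512
grip_force: 0.0
t: 31.72
tool_pos: [0.4733, 0.2799, 0.1339]
tool_rot: [-2.348, -2.087, 0.002]
contact_force: [-0.6, -0.3, 0.0]
opening: 0.0514
grip_force: 0.0
t: 31.98
tool_pos: [0.4739, 0.2807, 0.1351]
tool_rot: [2.348, 2.087, 0.001]
contact_force: [-0.1, 0.6, 0.5]
opening: 0.051
grip_force: 0.0
shift cm [0.13 0.1  8.66] turn z -0.004
```

```bash
python3 -m handwheel '[[[0.1,0.1,3],[0,0,0]],[[0.1,0.1,6],[0,0,0]],[[0.1,0.1,8.3],[0,0,0]],[[0.1,0.1,8.65],[0,0,0]],[[0.1,0.1,8.65],[0,0,0]]]'
python3 -m handwheel '[[[0,0,0],[0,0,0]],[[0,0,0],[0,0,0]],[[0,0,0],[0,0,0]],[[0,0,0],[0,0,0]]]' 1 60
python3 -m handwheel '[[[0,0,-1],[0,0,0]],[[0,0,-3],[0,0,0]],[[0,0,-6],[0,0,0]],[[0,0,-8],[0,0,0]],[[0,0,-8],[0,0,0]]]'
python3 - <<'E'
from h import *
go([.5425,-.0449,.1175],-.117)
E
```

```text
t: 32.6
tool_pos: [0.4749, 0.2822, 0.0487]
tool_rot: [2.347, 2.088, 0.001]
contact_force: [0.0, -0.1, -0.3]
opening: 0.0512
grip_force: 0.0
t: 33.1
tool_pos: [0.4756, 0.2826, 0.0498]
tool_rot: [2.346, 2.088, 0.004]
contact_force: [-0.8, 0.6, 6.3]
opening: 0.0277
grip_force: 59.2
t: 33.72
tool_pos: [0.4756, 0.2827, 0.1307]
tool_rot: [2.345, 2.088, 0.007]
contact_force: [0.5, -0.2, -2.5]
opening: 0.0272
grip_force: 59.7
shift cm [-31.77  10.43   1.28] turn z 0.001
```

```bash
python3 -m handwheel '[[[-5,1.6,0],[0,0,0]],[[-10,3.2,0],[0,0,0]],[[-15,4.8,0],[0,0,0]],[[-20,6.4,0],[0,0,0]],[[-25,8,0],[0,0,0]]]'
python3 -m handwheel '[[[-5,1.7,0],[0,0,0]],[[-6.8,2.45,0],[0,0,0]],[[-6.8,2.45,1],[0,0,0]],[[-6.8,2.45,1],[0,0,0]],[[-6.8,2.45,1],[0,0,0]]]'
python3 -m handwheel '[[[0,0,0],[0,0,0]],[[0,0,0],[0,0,0]]]'
python3 - <<'E'
from h import *
go([.5422,-.0449,.090],-.117)
E
```

```text
t: 34.35
tool_pos: [0.5241, 0.023, 0.1267]
tool_rot: [-2.345, -2.088, 0.002]
contact_force: [1.0, 1.3, -1.6]
opening: 0.027
grip_force: 59.7
t: 34.98
tool_pos: [0.5408, -0.0444, 0.1173]
tool_rot: [-2.344, -2.09, 0.001]
contact_force: [0.3, -0.4, -1.0]
opening: 0.0271
grip_force: 59.7
t: 35.22
tool_pos: [0.5415, -0.0453, 0.1183]
tool_rot: [2.345, 2.09, 0.001]
contact_force: [0.4, 0.3, -1.5]
opening: 0.027
grip_force: 59.7
shift cm [0.05 0.06 2.83] turn z 0.002
```

```bash
python3 -m handwheel '[[[0.03,0.06,1],[0,0,0]],[[0.03,0.06,2],[0,0,0]],[[0.03,0.06,2.5],[0,0,0]],[[0.03,0.06,2.8],[0,0,0]],[[0.03,0.06,2.8],[0,0,0]]]'
python3 -m handwheel '[[[0,0,0.3],[0,0,0]],[[0,0,0.3],[0,0,0]]]'
```

```text
t: 35.85
tool_pos: [0.5418, -0.0456, 0.0895]
tool_rot: [-2.346, -2.089, 0.001]
contact_force: [-0.6, -0.4, -1.7]
opening: 0.0274
grip_force: 59.6
t: 36.1
tool_pos: [0.5418, -0.0456, 0.0868]
tool_rot: [-2.346, -2.089, 0.0]
contact_force: [-0.7, -1.0, -1.3]
opening: 0.0273
grip_force: 59.6
```

Foot is about 10 mm inside without force; going home.

```bash
python3 -m handwheel '[[[0,0,0.3],[0,0,0]],[[0,0,0.6],[0,0,0]],[[0,0,0.9],[0,0,0]],[[0,0,1.05],[0,0,0]],[[0,0,1.1],[0,0,0]]]'
python3 -m handwheel '[[[0,0,0.15],[0,0,0]],[[0,0,0.15],[0,0,0]]]'
python3 -m handwheel '[[[0,0,0.1],[0,0,0]],[[0,0,0.1],[0,0,0]]]'
```

```text
t: 36.72
tool_pos: [0.542, -0.0456, 0.0767]
tool_rot: [-2.346, -2.089, 0.001]
contact_force: [-4.8, 1.6, 7.2]
opening: 0.0271
grip_force: 60.5
t: 36.98
tool_pos: [0.5422, -0.0457, 0.0767]
tool_rot: [-2.346, -2.089, 0.001]
contact_force: [-7.7, 0.4, 13.1]
opening: 0.0271
grip_force: 61.4
t: 37.22
tool_pos: [0.5423, -0.0457, 0.0767]
tool_rot: [-2.345, -2.089, 0.002]
contact_force: [-12.0, 1.6, 18.4]
opening: 0.027
grip_force: 62.3
```

```bash
python3 -m handwheel '[[[0,0,-0.2],[0,0,0]],[[0,0,-0.2],[0,0,0]],[[0,0,-0.2],[0,0,0]],[[0,0,-0.2],[0,0,0]]]' -0.2
python3 -m handwheel '[[[0,0,-2],[0,0,0]],[[0,0,-5],[0,0,0]],[[0,0,-7],[0,0,0]],[[0,0,-7],[0,0,0]]]'
python3 -m handwheel '[[[0,0,0],[0,0,0]],[[0,0,0],[0,0,0]]]'
python3 - <<'E'
from h import *
go([.4703,.2379,.12],-.113)
im=ctrl.get_image("scene"); 
im2=ctrl.get_image("top"); 
for c in("top","scene"): print([(round(d["score"],2),px2w(c,d["position"],.006).round(4)[:2]) for d in ctrl.landmark_of(c,"blank_1")[:4]])
E
```

```text
t: 37.72
tool_pos: [0.5418, -0.0456, 0.0751]
tool_rot: [-2.346, -2.089, 0.0]
contact_force: [0.7, 0.6, -0.4]
opening: 0.0512
grip_force: 0.0
t: 38.22
tool_pos: [0.5436, -0.046, 0.1485]
tool_rot: [2.343, 2.086, 0.005]
contact_force: [-0.3, 0.1, 0.4]
opening: 0.0514
grip_force: 0.0
t: 38.48
tool_pos: [0.5411, -0.0454, 0.144]
tool_rot: [-2.345, -2.087, 0.002]
contact_force: [0.5, -0.3, -0.2]
opening: 0.0511
grip_force: 0.0
shift cm [ 27.32 -10.3    2.43] turn z -0.003
[(0.64, array([0.4751, 0.2406])), (0.62, array([ 0.5487, -0.0252])), (0.52, array([0.5319, 0.2502]))]
[(0.51, array([0.5397, 0.2417])), (0.48, array([0.4744, 0.2439]))]
```

```bash
python3 -m handwheel '[[[5,-2,0],[0,0,0]],[[10,-4,0],[0,0,0]],[[15,-6,0],[0,0,0]],[[20,-8,0],[0,0,0]],[[25,-9.5,0],[0,0,0]]]'
python3 -m handwheel '[[[2.3,-0.8,0],[0,0,0]],[[2.3,-0.8,2],[0,0,0]],[[2.3,-0.8,2],[0,0,0]],[[2.3,-0.8,2],[0,0,0]]]'
python3 - <<'E'
from h import *
go([.4703,.2381,.048],-.113)
E
```

```text
t: 39.3
tool_pos: [0.4758, 0.2153, 0.1454]
tool_rot: [2.346, 2.089, 0.0]
contact_force: [1.4, 0.1, 0.5]
opening: 0.0514
grip_force: 0.0
t: 39.8
tool_pos: [0.4712, 0.2364, 0.1248]
tool_rot: [-2.348, -2.087, 0.002]
contact_force: [0.6, -0.5, 0.4]
opening: 0.0516
grip_force: 0.0
shift cm [ 0.17 -0.11  7.68] turn z -0.004
```

```bash
python3 -m handwheel '[[[0.17,-0.1,3],[0,0,0]],[[0.17,-0.1,6],[0,0,0]],[[0.17,-0.1,7.5],[0,0,0]],[[0.17,-0.1,7.8],[0,0,0]],[[0.17,-0.1,7.8],[0,0,0]]]'
python3 -m handwheel '[[[0,0,0],[0,0,0]],[[0,0,0],[0,0,0]],[[0,0,0],[0,0,0]],[[0,0,0],[0,0,0]]]' 1 40
python3 -m handwheel '[[[0,0,-1],[0,0,0]],[[0,0,-3],[0,0,0]],[[0,0,-6],[0,0,0]],[[0,0,-8],[0,0,0]],[[0,0,-8],[0,0,0]]]'
python3 - <<'E'
from h import *
go([.5465,-.0092,.1175],-.117)
E
```

```text
t: 40.42
tool_pos: [0.4713, 0.2393, 0.0484]
tool_rot: [2.347, 2.088, 0.002]
contact_force: [-0.2, 0.0, -0.3]
opening: 0.0509
grip_force: 0.0
t: 40.92
tool_pos: [0.4715, 0.2396, 0.0489]
tool_rot: [2.346, 2.088, 0.003]
contact_force: [-0.4, 0.0, 6.6]
opening: 0.0272
grip_force: 40.0
t: 41.55
tool_pos: [0.4716, 0.2397, 0.1296]
tool_rot: [2.345, 2.088, 0.006]
contact_force: [-0.7, 0.4, -0.0]
opening: 0.0271
grip_force: 39.5
shift cm [-23.86  10.32   1.2 ] turn z 0.001
```

```bash
python3 -m handwheel '[[[-5,2,0],[0,0,0]],[[-10,4,0],[0,0,0]],[[-15,6.5,0],[0,0,0]],[[-20,9,0],[0,0,0]],[[-23.8,10.3,0],[0,0,0]]]'
python3 -m handwheel '[[[0,0,0.5],[0,0,0]],[[0,0,1],[0,0,0]],[[0,0,1],[0,0,0]],[[0,0,1],[0,0,0]]]'
python3 - <<'E'
from h import *
go([.5463,-.0092,.089],-.117)
im2=ctrl.get_image("scene"); cv2.imwrite("pics/z8.png",cv2.resize(im2[165:255,185:285],(660,594),interpolation=cv2.INTER_CUBIC))
E
```

```text
t: 42.18
tool_pos: [0.5449, -0.0111, 0.1261]
tool_rot: [-2.347, -2.086, 0.002]
contact_force: [-0.6, -0.4, 0.4]
opening: 0.0275
grip_force: 39.5
t: 42.68
tool_pos: [0.545, -0.008, 0.1173]
tool_rot: [-2.345, -2.091, 0.0]
contact_force: [-0.4, 0.7, -0.7]
opening: 0.027
grip_force: 39.5
shift cm [-0.1   0.15  2.83] turn z 0.003
```

View pics/z8.png

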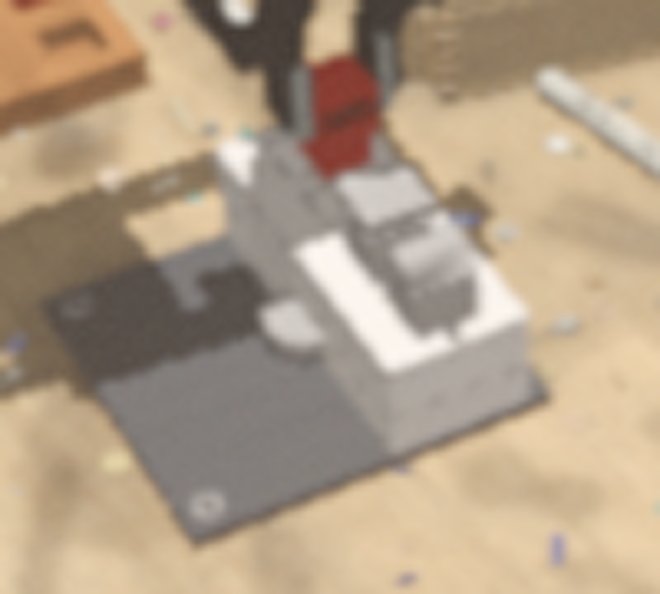

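Both stakes are seated (crop (385,200) and (435,265)), and the red blank hangs above the third socket at (345,120). Lowering.

```bash
python3 -m handwheel '[[[-0.08,0.13,1],[0,0,0]],[[-0.08,0.13,2],[0,0,0]],[[-0.08,0.13,2.5],[0,0,0]],[[-0.08,0.13,2.8],[0,0,0]],[[-0.08,0.13,2.8],[0,0,0]]]'
python3 -m handwheel '[[[0,0,0.2],[0,0,0]],[[0,0,0.2],[0,0,0]]]'
```

```text
t: 43.35
tool_pos: [0.5462, -0.01, 0.0891]
tool_rot: [-2.346, -2.088, 0.001]
contact_force: [0.6, -0.2, -1.0]
opening: 0.0271
grip_force: 39.6
t: 43.6
tool_pos: [0.5464, -0.01, 0.0875]
tool_rot: [-2.346, -2.089, 0.0]
contact_force: [-0.5, -0.6, -0.5]
opening: 0.0273
grip_force: 39.6
```

```bash
python3 -m handwheel '[[[0,0,0.4],[0,0,0]],[[0,0,0.8],[0,0,0]],[[0,0,1.1],[0,0,0]],[[0,0,1.2],[0,0,0]],[[0,0,1.25],[0,0,0]]]'
python3 -m handwheel '[[[0,0,0.15],[0,0,0]],[[0,0,0.15],[0,0,0]]]'
python3 -m handwheel '[[[0,0,0.1],[0,0,0]],[[0,0,0.1],[0,0,0]]]'
```

```text
t: 44.22
tool_pos: [0.5466, -0.01, 0.0759]
tool_rot: [-2.346, -2.089, 0.001]
contact_force: [-4.4, -0.0, 7.5]
opening: 0.0274
grip_force: 40.6
t: 44.48
tool_pos: [0.5467, -0.01, 0.0759]
tool_rot: [-2.346, -2.089, 0.001]
contact_force: [-7.6, 1.1, 13.3]
opening: 0.0268
grip_force: 41.3
t: 44.72
tool_pos: [0.5469, -0.0101, 0.0758]
tool_rot: [-2.346, -2.089, 0.001]
contact_force: [-10.7, 0.6, 20.3]
opening: 0.0269
grip_force: 41.9
```

Home at the predicted height. Release and fetch the back blank.

```bash
python3 -m handwheel '[[[0,0,-0.25],[0,0,0]],[[0,0,-0.25],[0,0,0]],[[0,0,-0.25],[0,0,0]],[[0,0,-0.25],[0,0,0]]]' -0.2
python3 -m handwheel '[[[0,0,-2],[0,0,0]],[[0,0,-5],[0,0,0]],[[0,0,-7],[0,0,0]],[[0,0,-7],[0,0,0]],[[0,0,-7],[0,0,0]]]'
python3 - <<'E'
from h import *
go([.5359,.2315,.12],-.113)
E
```

```text
t: 45.22
tool_pos: [0.5462, -0.01, 0.0745]
tool_rot: [-2.346, -2.088, 0.001]
contact_force: [-0.3, 0.7, 0.2]
opening: 0.0507
grip_force: 0.0
t: 45.85
tool_pos: [0.5459, -0.0099, 0.1443]
tool_rot: [-2.346, -2.088, 0.001]
contact_force: [-0.6, 0.2, -1.1]
opening: 0.0512
grip_force: 0.0
shift cm [23.87 -3.79  2.44] turn z -0.003
```

```bash
python3 -m handwheel '[[[5,-0.8,0],[0,0,0]],[[10,-1.6,0],[0,0,0]],[[15,-2.4,0],[0,0,0]],[[20,-3.2,0],[0,0,0]],[[23.8,-3.8,1]  ,[0,0,0]]]'
python3 -m handwheel '[[[0,0,1.4],[0,0,0]],[[0,0,1.4],[0,0,0]],[[0,0,1.4],[0,0,0]],[[0,0,1.4],[0,0,0]]]'
python3 - <<'E'
from h import *
go([.5359,.2315,.048],-.113)
E
```

```text
t: 46.48
tool_pos: [0.5356, 0.2327, 0.1341]
tool_rot: [-2.345, -2.09, 0.001]
contact_force: [1.0, 0.1, -0.3]
opening: 0.0513
grip_force: 0.0
t: 46.98
tool_pos: [0.5368, 0.2299, 0.1215]
tool_rot: [2.348, 2.087, 0.001]
contact_force: [-0.1, -0.6, 0.5]
opening: 0.0515
grip_force: 0.0
shift cm [ 0.14 -0.11  7.35] turn z -0.005
```

```bash
python3 -m handwheel '[[[0.1,-0.1,3],[0,0,0]],[[0.1,-0.1,6],[0,0,0]],[[0.1,-0.1,7.2],[0,0,0]],[[0.1,-0.1,7.4],[0,0,0]],[[0.1,-0.1,7.4],[0,0,0]]]'
python3 -m handwheel '[[[0,0,0],[0,0,0]],[[0,0,0],[0,0,0]],[[0,0,0],[0,0,0]],[[0,0,0],[0,0,0]]]' 1 40
python3 -m handwheel '[[[0,0,-1],[0,0,0]],[[0,0,-3],[0,0,0]],[[0,0,-6],[0,0,0]],[[0,0,-8],[0,0,0]],[[0,0,-8],[0,0,0]]]'
python3 - <<'E'
from h import *
go([.5505,.0265,.1175],-.117)
E
```

```text
t: 47.6
tool_pos: [0.5363, 0.2321, 0.0483]
tool_rot: [2.346, 2.088, 0.003]
contact_force: [-0.2, -0.2, 0.7]
opening: 0.051
grip_force: 0.0
t: 48.1
tool_pos: [0.5363, 0.2322, 0.0484]
tool_rot: [2.346, 2.088, 0.003]
contact_force: [-0.6, -1.2, 5.8]
opening: 0.0272
grip_force: 40.1
t: 48.72
tool_pos: [0.5368, 0.2324, 0.1299]
tool_rot: [2.345, 2.088, 0.007]
contact_force: [-0.1, -0.3, 0.8]
opening: 0.027
grip_force: 40.5
shift cm [-20.29   3.74   1.22] turn z 0.001
```

```bash
python3 -m handwheel '[[[-5,1,0],[0,0,0]],[[-10,2,0],[0,0,0]],[[-15,3,0],[0,0,0]],[[-20.2,3.7,0],[0,0,0]],[[-20.2,3.7,0.5],[0,0,0]]]'
python3 -m handwheel '[[[0,0,0.6],[0,0,0]],[[0,0,0.6],[0,0,0]],[[0,0,0.6],[0,0,0]],[[0,0,0.6],[0,0,0]]]'
python3 - <<'E'
from h import *
go([.5505,.0262,.089],-.117)
im2=ctrl.get_image("scene"); cv2.imwrite("pics/z9.png",cv2.resize(im2[165:255,185:285],(660,594),interpolation=cv2.INTER_CUBIC))
E
```

```text
t: 49.35
tool_pos: [0.5484, 0.0242, 0.1212]
tool_rot: [-2.351, -2.083, 0.002]
contact_force: [0.9, -0.1, -0.3]
opening: 0.027
grip_force: 40.5
t: 49.85
tool_pos: [0.5489, 0.0277, 0.1162]
tool_rot: [2.345, 2.09, 0.0]
contact_force: [-0.6, 0.1, -0.0]
opening: 0.0271
grip_force: 40.5
shift cm [-0.13  0.18  2.72] turn z 0.002
```

```bash
python3 -m handwheel '[[[-0.1,0.15,1],[0,0,0]],[[-0.1,0.15,2],[0,0,0]],[[-0.1,0.15,2.5],[0,0,0]],[[-0.1,0.15,2.8],[0,0,0]],[[-0.1,0.15,2.8],[0,0,0]]]'
python3 -m handwheel '[[[0,0,0.2],[0,0,0]],[[0,0,0.2],[0,0,0]]]'
```

```text
t: 50.52
tool_pos: [0.55, 0.0258, 0.0875]
tool_rot: [-2.346, -2.089, 0.0]
contact_force: [1.2, -0.2, -1.1]
opening: 0.027
grip_force: 40.4
t: 50.78
tool_pos: [0.55, 0.0258, 0.0858]
tool_rot: [-2.346, -2.089, 0.0]
contact_force: [0.3, -0.3, -1.0]
opening: 0.027
grip_force: 40.5
```

```bash
python3 -m handwheel '[[[0,0,0.4],[0,0,0]],[[0,0,0.7],[0,0,0]],[[0,0,0.95],[0,0,0]],[[0,0,1.1],[0,0,0]],[[0,0,1.15],[0,0,0]]]'
python3 -m handwheel '[[[0,0,0.15],[0,0,0]],[[0,0,0.15],[0,0,0]]]'
python3 -m handwheel '[[[0,0,0.1],[0,0,0]],[[0,0,0.1],[0,0,0]]]'
```

```text
t: 51.4
tool_pos: [0.5501, 0.0259, 0.0755]
tool_rot: [-2.346, -2.089, 0.001]
contact_force: [-4.6, 0.6, 8.7]
opening: 0.0272
grip_force: 41.5
t: 51.65
tool_pos: [0.5507, 0.0259, 0.0754]
tool_rot: [2.346, 2.089, 0.0]
contact_force: [-6.8, 2.1, 12.5]
opening: 0.0271
grip_force: 42.0
t: 51.9
tool_pos: [0.551, 0.0259, 0.0754]
tool_rot: [2.347, 2.089, 0.0]
contact_force: [-7.7, 0.4, 16.7]
opening: 0.0268
grip_force: 42.7
```

Home too. Release, back away to the side, and check everything.

```bash
python3 -m handwheel '[[[0,0,-0.25],[0,0,0]],[[0,0,-0.25],[0,0,0]],[[0,0,-0.25],[0,0,0]],[[0,0,-0.25],[0,0,0]]]' -0.2
python3 -m handwheel '[[[0,0,-4],[0,0,0]],[[0,0,-8],[0,0,0]],[[3,-1,-12],[0,0,0]],[[7,-3,-14],[0,0,0]],[[12,-4,-14],[0,0,0]]]'
python3 -m handwheel '[[[5,-2,0],[0,0,0]],[[10,-4,0],[0,0,0]],[[15,-6,0],[0,0,0]],[[15,-6,0],[0,0,0]]]'
python3 - <<'E'
from h import *
a=ctrl.get_image("scene"); b=ctrl.get_image("top")
for c in("top","scene"): print([(round(d["score"],2),px2w(c,d["position"],0).round(4)[:2]) for d in ctrl.landmark_of(c,"filing_pin")[:2]])
f=lambda i,w:cv2.resize(i,(w,w),interpolation=cv2.INTER_CUBIC)
cv2.imwrite("pics/z10.png",np.hstack([f(a[165:265,190:290],400),f(b[195:275,230:310],400)]))
c=b; cv2.imwrite("pics/z11.png",f(np.vstack([np.hstack([a[120:300,160:400]]),np.hstack([b[120:280,150:390]])]),600))
E
```

```text
t: 52.4
tool_pos: [0.5498, 0.0258, 0.074]
tool_rot: [-2.346, -2.088, 0.001]
contact_force: [0.7, -0.3, 0.1]
opening: 0.0514
grip_force: 0.0
t: 53.02
tool_pos: [0.5251, 0.1506, 0.2173]
tool_rot: [2.346, 2.085, 0.006]
contact_force: [1.6, 0.6, -0.4]
opening: 0.0506
grip_force: 0.0
t: 53.52
tool_pos: [0.4807, 0.3083, 0.2141]
tool_rot: [-2.341, -2.094, 0.001]
contact_force: [-0.2, -0.2, -0.4]
opening: 0.0512
grip_force: 0.0
[(0.66, array([ 0.6521, -0.2477]))]
[(0.88, array([ 0.6586, -0.2494]))]
```

View pics/z10.png

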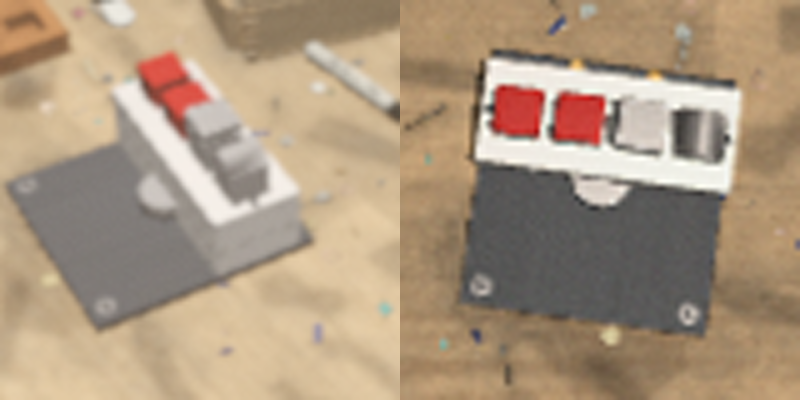

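View pics/z11.png

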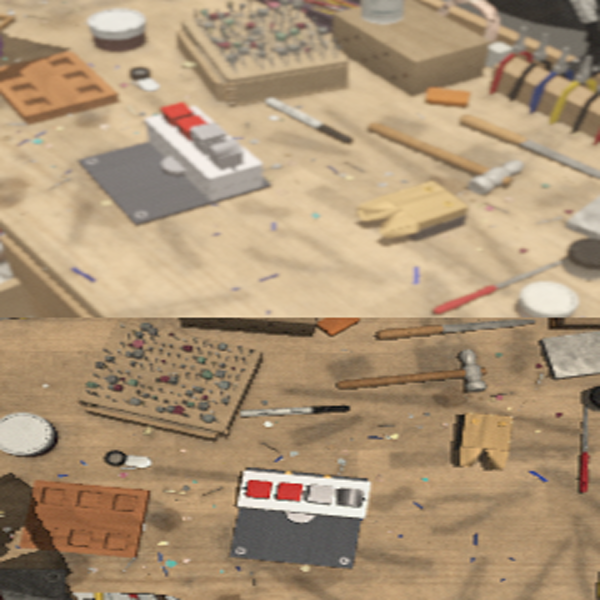

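Everything is in place: red, red, flat and ridge are seated in the block (top crop (518,110) to (700,133)), and the block is against the pins. The filing pin stands clear and the rack is empty.

```bash
python3 -c "
from station import ctrl
print(ctrl.finish_job())"
```

```text
the job is handed in; nothing more can be done
None
```

The job is handed in, with no verdict returned: the filing pin stands on the bench, the stake block is home on the rail against its stops, both stakes and both red blanks are pressed home in its four sockets, and the other tools are where they lay.

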